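# Take the push-fit spout off the water filter for descaling

## Task

Take the steel spout tube off the counter-top water filter so that it can be descaled: with the fingertips astride the tube, press the black release ring of its push-fit socket fully down to its stop, close the fingers on the tube while the ring is still down, and draw the tube straight up and out in one go, without forcing the ring or tugging at a tube that is still locked. Then lower the spout, stem down, into the small aluminium pan, let go of it and let it lean on the rim; do not drop it in, do not shove the pan about, and leave the storage canister, the shaker and the spice jar where they stand.

Things in the scene. Friction and masses are not known exactly. Their poses are not given: they have to be found in the camera images.
- filter: White counter-top water filter on screw feet, 130 mm deep (x), 260 mm wide (y), case 80 mm high; stands fast. Origin: centre of its underside with the feet screwed in (the feet lift it 0 to 8 mm off the counter), z up, front (small grey knob) to -x. On top, at x 0, y -70 mm, is the push-fit socket; at y +68 mm a filter canister 92 mm across, its top 156 mm above the origin.
- socket_collar (a point): Centre of the socket's collar, on its axis, z up. The grey nut on it, 38 mm across, ends 21 mm above this point. Above that, on a sleeve round the stem, is the black release ring (31 mm outside, 18 mm hole, 5 mm thick). It sits higher on some fittings than on others: the top of the free ring is anywhere from 32 to 45 mm above this point. Wherever it sits, it goes down 6 mm to a solid stop.
- stem_seat (a point): Where the stem's end sits in the socket, 20 mm below the collar point. The ring is sprung: 5.5 N starts it, 11 N holds it down; it cracks above 30 N. Jaws hold a groove in the stem; they clear it while the ring is over 3 mm down. With the ring pressed to its stop and the stem then raised 3 mm or more along with it, they cannot catch again, only rub (a few N). Over 30 N on the stem damages it.
- spout: Loose steel spout of 15 mm tube, about 0.11 kg, one rigid piece. Origin: centre of the stem's lower end; z up the stem, x along the level arm. The arm's centre line is 92 mm above the stem's end (12 mm bends); it reaches 85 mm along +x, where the outlet turns down 34 mm. The arm points more or less to the filter's front; the stem swivels in the socket.
- spout_stem (a point): Point on the stem's axis 70 mm above its end: z up the stem, x along the arm. The straight stem ends 80 mm above its end, so 15 to 28 mm of it show above the free ring and 6 mm more with the ring down.
- stem_end (a point): Centre of the lower end of the spout's stem, in the seat at the start. 67 mm of lift frees the stem from socket and ring. The groove lies 25.5 to 34 mm above the end.
- pan: Loose small aluminium pan, about 0.7 kg, 120 mm across the rim, straight wall 4 mm thick, 75 mm high, inner floor 5 mm above its underside, two black loop handles on its +y and -y sides that reach 94 mm from its axis. Origin: centre of its underside, z up.
- canister: Loose square clear storage canister with a tabbed black lid, 98 mm square, 114 mm high. Origin: centre of its underside. Leave alone.
- shaker: Loose round blue shaker with a white cap, 68 mm across, 111 mm high. Origin: centre of its underside. Leave alone.
- spice_jar: Loose small spice jar with a red cap, 45 mm across, 88 mm high. Origin: centre of its underside. Leave alone.

How it is judged:
By the outcome, as a careful person would: the job done as asked, in the order asked, and still so for the second after the job is handed in, with the robot touching nothing.
It also fails if it takes over 48 s, if anything falls off the work surface, if the arm or the gripper's body presses on something with over 40 N, if the wrist force passes 120 N, or if a joint passes its speed limit or range.

## Robot

A 6-joint arm with a two-finger parallel gripper is mounted at the origin on the work surface. World frame = base frame: x ahead of the robot, y to its left, z up, the work surface at z = 0. Lengths are in m, angles in degrees, forces in N, time in s.
With the tool pointing down it reaches from about 0.4 to 0.825 m from the base axis. Payload 7 kg.
Tool frame: the origin (TCP) lies between the finger pads; the fingertips stand 14 mm ahead of it and the grasp point (between the pads) lies 5 mm behind it (r.tips_ahead is the distance from the TCP to the fingertips, in m); z points along the fingers, y is the direction in which the jaws open and shut (so a half turn about z gives the same grasp; the last joint's range is limited). The gripper opens to 88 mm and grips with 3 to 60 N. Pads are 19 mm wide; open, the fingers measure 130 mm over their backs; the gripper's body (78 mm by 193 mm) begins 47 mm behind the grasp point.
Start: joints at [-50.472, 20.546, 0.682, 0, -70.136, -16.507], TCP at [0.264, -0.621, 0.241] pointing down, gripper open.
Joint ranges: [-176.03, 176.03], [-82.01, 121.73], [-58.28, 71.71], [-173.87, 95.51], [-174.79, -0.11], [-173.66, 173.66]. Speed limits (degrees/s): [136.94, 136.94, 172.46, 180, 180, 180].

## Interface

Orientations are given as [roll, pitch, yaw] about the fixed x, y, z axes, in that order (R = Rz(yaw) Ry(pitch) Rx(roll)).
In Python, from plant import r gives the robot as it stands.
- The arm moves only by the tool apply_moves, never from a script. Its arguments are lists of equal length, an entry for each row: "slide": the shift along the tool's x, y, z as a fraction of full scale, a list of three; "turn": the turn, a rotation vector about the tool's x, y, z as a fraction of full scale, a list of three; "jaw": the closure, from 0 (fully open) to 1 (shut). In form: {"slide": [[dx, dy, dz], ...], "turn": [[wx, wy, wz], ...], "jaw": [jaw, ...]}. A call has 1 to 8 rows; each row shifts and turns the commanded pose from where the row before left it, along the tool's axes as they then stand; what a row does not reach is not made up. Full scale, the value 1, is 0.1 m for a shift and 1.5 rad for a turn. A row lasts 1/10 s, in which the tool goes at most 50 mm and 8.59 degrees, less where a joint would pass 70% of its speed; a pose out of reach is approached as far as the arm can. A call with a number of a shift or a turn outside -1 to 1 is refused whole. A call with a gripper value outside its range is refused whole. The fingers move at their own pace and stop on an object; "newtons" is the grip in N (left out, the last holds). Time passes only in rows, so rows that do not move let the fingers close. It gives the time, the measured TCP pose, the force and the opening at its end, in the units of the state.
- r.get_state(): the state, without advancing time (a new reading comes with each control period).
- r.capture(name): name is "scene" or "top"; returns a dict with "pixels" (480x640x3 uint8, blue, green, red), "depth" (480x640 float32, m along the optical axis (not along the pixel's ray), 0 where there is no reading), "fx", "fy", "cx", "cy" (pixels), "rvec" (rotation vector, rad) and "tvec" (3), from world to camera coordinates, as OpenCV has them. Camera axes: x right, y down, z forward; pixel columns grow to the right and rows downward; lengths in m; the calibration is good to about 2 mm. A picture is of the moment at which its call begins.
- r.close_job(): hands the job in, once; it reports no verdict.
The state is a dict: "time_s": time; "joints": joint angles; "qd": joint speeds; "joint_torque": joint torques, N m; "tcp_pos": TCP position; "eef_rot": TCP orientation; "contact_force": force on the tool from outside, world axes, zero at the start; "moment": the same for the moment, N m; "gripper_width": finger opening in m.
Only numpy, scipy, OpenCV 4.12 (cv2) and the standard library are available. Lean on these libraries where they do the work, as an engineer would, in place of code of your own. Each camera call takes 0.05 s, during which the arm holds its last target.

## Working session

There is one attempt and no reset: what is moved stays moved. The work goes in short steps, Python scripts to look and compute and a tool call to move; the robot and the scene stay as the last step left them, time stands still between calls to the robot, and variables do not carry over. Pictures are saved under pics/ and viewed, and the job is handed in when it is done.

Besides the shell and the picture viewer there is one more tool, called after "Emit:" as name(argument=value, ...), one argument or row to a line, values as JSON. apply_moves: Moves the arm, as the interface text tells. Shift numbers are shares of 0.1 m and turn numbers shares of 1.5 rad, none past 1 either way. Its arguments: {"type":"object","properties":{"slide":{"type":"array"},"turn":{"type":"array"},"jaw":{"type":"array"},"newtons":{"type":"number"}},"required":["slide","turn","jaw"]}

```bash
ls; mkdir -p pics
python3 - <<'E'
from plant import r
import cv2,numpy as np,pickle
s=r.get_state();print(s)
for n in("scene","top"):
    c=r.capture(n);cv2.imwrite(f"pics/{n}0.png",c["pixels"]);pickle.dump(c,open(f"{n}0.pkl","wb"))
    print(n,c["fx"],c["cx"],c["cy"],c["rvec"],c["tvec"])
print(r.tips_ahead)
E
```

```text
pics
{'time_s': 0.0, 'joints': array([-5.04744833e+01,  2.05916606e+01,  6.34919236e-01, -2.09488311e-02,
       -7.01366008e+01, -1.65071837e+01]), 'qd': array([ 0.14529567, -0.03865145, -0.07829436, -0.00242195,  0.02960647,
       -0.00286167]), 'joint_torque': array([-8.76370486e-04, -5.82722104e+01,  2.93055940e+01,  6.99725971e+00,
        6.77786578e-03, -1.56229330e-04]), 'tcp_pos': array([ 0.26374643, -0.62083558,  0.23962623]), 'eef_rot': array([ 1.79904909e+02, -7.64287941e-03, -1.56988795e+02]), 'contact_force': array([0.36227104, 1.00103353, 0.56598883]), 'moment': array([-0.0241944 ,  0.01641017,  0.00484253]), 'gripper_width': 0.08771382348785715}
scene 471.98989320706 315.8045682966602 247.27204105810384 [ 2.14122701  0.75121775 -0.39329003] [-0.43561836 -0.11670923  1.2784997 ]
top 619.4633410141024 332.2728803681167 246.08688420576814 [ 2.15984738 -2.19445047  0.12702974] [0.00247484 0.57608587 1.29713345]
0.014
```

View pics/scene0.png

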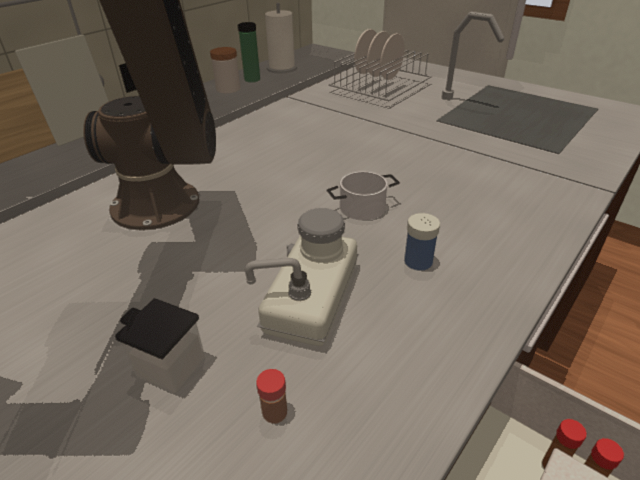

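View pics/top0.png

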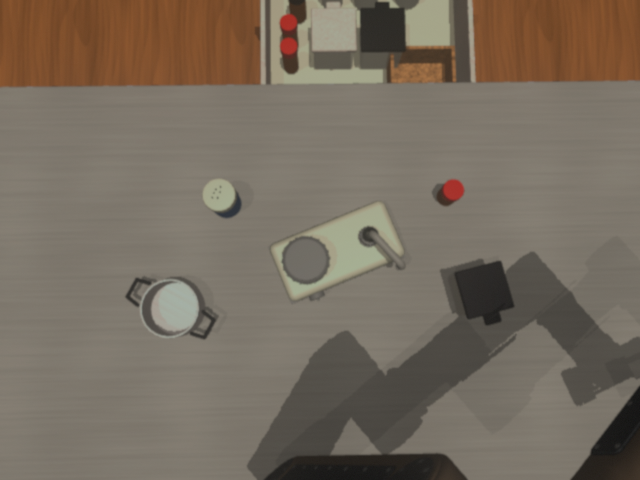

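Both views show everything: in the top view the socket is near (370,236), the outlet near (401,265), the pan at (172,307), the canister at (484,290), the shaker at (219,196), the spice jar at (453,190).

```bash
cat > h.py <<'E'
import cv2,numpy as np,pickle
def load(n): return pickle.load(open(n+".pkl","rb"))
def cloud(c):
    R=cv2.Rodrigues(np.array(c["rvec"]))[0];t=np.array(c["tvec"]).ravel()
    v,u=np.mgrid[0:480,0:640];d=c["depth"].astype(float)
    P=np.stack([(u-c["cx"])/c["fx"]*d,(v-c["cy"])/c["fy"]*d,d],-1)
    W=(P-t)@R; W[d<=0]=np.nan
    return W
def ray(c,u,v,z):
    R=cv2.Rodrigues(np.array(c["rvec"]))[0];t=np.array(c["tvec"]).ravel()
    o=-R.T@t; d=R.T@np.array([(u-c["cx"])/c["fx"],(v-c["cy"])/c["fy"],1]); return o+d*(z-o[2])/d[2]
def proj(c,p):
    K=np.array([[c["fx"],0,c["cx"]],[0,c["fy"],c["cy"]],[0,0,1]])
    return cv2.projectPoints(np.array(p,float).reshape(-1,3),np.array(c["rvec"]),np.array(c["tvec"]),K,None)[0].reshape(-1,2)
E
python3 - <<'E'
from h import *
np.set_printoptions(precision=4,suppress=True)
for n,box in(("top0",(340,200,430,290)),("scene0",(235,230,345,320))):
    c=load(n);x0,y0,x1,y1=box
    cv2.imwrite(f"pics/{n}_crop.png",cv2.resize(c["pixels"][y0:y1,x0:x1],None,fx=6,fy=6,interpolation=cv2.INTER_CUBIC)[:600,:800])
c=load("top0");W=cloud(c)
for nm,b in dict(pan=(120,265,225,345),can=(450,255,515,330),shk=(195,170,245,222),jar=(435,172,472,212),filt=(262,195,412,305)).items():
    w=W[b[1]:b[3],b[0]:b[2]].reshape(-1,3);w=w[np.isfinite(w).all(1)&(w[:,2]>.02)]
    zt=np.percentile(w[:,2],97);k=w[w[:,2]>zt-.008]
    (cc,sz,a)=cv2.minAreaRect((k[:,:2]*1000).astype(np.float32));print(nm,len(w),zt,k.mean(0),cc,sz,a)
w=W[195:305,262:412].reshape(-1,3)
k=w[(w[:,2]>.07)&(w[:,2]<.1)];print('case top',np.median(k[:,2]),cv2.minAreaRect((k[:,:2]*1000).astype(np.float32)))
k=w[(w[:,2]>.145)&(w[:,2]<.175)];print('cantop',np.median(k[:,2]),len(k),k.mean(0))
E
```

```text
pan 1438 0.07835268733968535 [0.448  0.3277 0.0747] (447.2729187011719, 327.5074157714844) (178.16061401367188, 119.4200439453125) 35.25601577758789
can 2872 0.11880546508546065 [ 0.472  -0.3077  0.1147] (465.2215576171875, -309.61932373046875) (118.38385772705078, 98.82595825195312) 13.919596672058105
shk 1084 0.11551216886698347 [0.675  0.222  0.1116] (675.7832641601562, 222.349853515625) (64.96112823486328, 65.6794204711914) 43.46564865112305
jar 493 0.09203442124001508 [ 0.6837 -0.258   0.0884] (683.042236328125, -257.97296142578125) (42.24455261230469, 42.60116958618164) 89.21280670166016
filt 8001 0.16062121165140555 [0.541  0.0173 0.1573] (547.1411743164062, -22.639732360839844) (89.62158966064453, 230.9962921142578) 8.159992218017578
case top 0.07974742489906628 ((556.5948486328125, -18.084625244140625), (143.17947387695312, 258.85260009765625), 22.028011322021484)
cantop 0.15636749395375213 2153 [0.5403 0.0195 0.1564]
```

Run:
```python
from h import *
np.set_printoptions(precision=4,suppress=True,linewidth=200)
c=load("top0");W=cloud(c)
print((W[222:276:3,352:412:3,2]*1000).round(0))
c=load("scene0");W=cloud(c)
print((W[255:305:2,284:316:2,2]*1000).round(0))
```

```text
[[ 81.  80.  79.  74.  81.  80.  77.  75.  79.  79.  82.  81.  79.  72.  -1.   4.   2.   3.  -3.   2.]
 [ 82.  78.  79.  76.  80.  81.  82.  80.  81.  76.  81.  82.  79.  78.   6.   5.   2.   1.  -2.  -1.]
 [ 80.  83.  84.  77.  86. 123. 129. 128.  82.  81.  82.  78.  79.  78.  72.  -6.   0.   2.   0.  -2.]
 [ 87.  81.  80. 105. 122. 127. 152. 157. 127.  82.  77.  80.  79.  80.  77.   3.   2.   2.   1.   4.]
 [ 82.  78.  81. 109. 123. 125. 157. 159. 161.  79.  80.  79.  85.  77.  76.  70.  -4.   2.  -4.  -2.]
 [ 77.  82.  84. 107. 130. 119. 154. 159. 167. 163.  80.  81.  81.  84.  80.  76.   0.  -2.   1.   1.]
 [ 80.  77.  80. 102. 103. 126. 123. 126. 161. 164. 162.  81.  78.  81.  81.  77.  62.  nan  -0.  -0.]
 [ 84.  80.  81.  80. 101. 106. 109. 106.  86. 159. 168. 159.  78.  79.  80.  79.  78.   0.  -2.  -3.]
 [ 78.  82.  86.  77.  81.  85.  86.  84.  81. 157. 164. 164. 165.  82.  84.  81.  77.  -2.   2.  -3.]
 [ 82.  81.  81.  84.  85.  79.  81.  84.  81.  74. 163. 159. 161. 160.  80.  81.  80.  74.   2.   0.]
 [ 82.  85.  83.  78.  79.  83.  79.  78.  77.  84.  83. 159. 160. 161
[... 2130 characters left out ...]
106. 105. 106. 102.  81.  82.  81.]
 [ 80.  80.  91. 102. 104. 105. 105. 106. 107. 104. 103. 102.  nan  84.  79.  79.]
 [ 81.  78.  85.  97. 100. 102. 100. 103. 101. 100. 102.  97.  91.  86.  80.  79.]
 [ 79.  79.  86.  88.  94.  97.  96.  98.  98.  96.  95.  93.  88.  84.  80.  80.]
 [ 81.  80.  81.  85.  87.  91.  92.  94.  93.  89.  93.  87.  86.  79.  81.  81.]
 [ 81.  80.  79.  83.  85.  84.  86.  87.  85.  85.  85.  86.  81.  82.  78.  78.]
 [ 80.  79.  80.  80.  80.  83.  84.  85.  83.  85.  83.  80.  80.  80.  78.  79.]
 [ 81.  80.  79.  80.  82.  80.  80.  82.  79.  80.  80.  79.  81.  80.  81.  81.]
 [ 80.  81.  80.  81.  81.  81.  79.  79.  80.  78.  82.  80.  79.  79.  79.  80.]]
```

View pics/top0_crop.png

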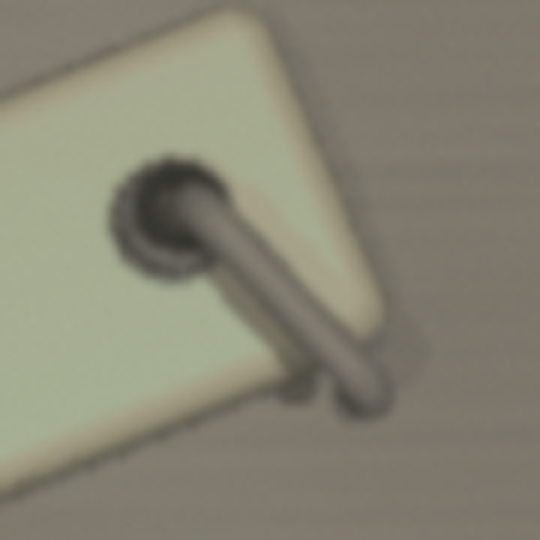

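View pics/scene0_crop.png

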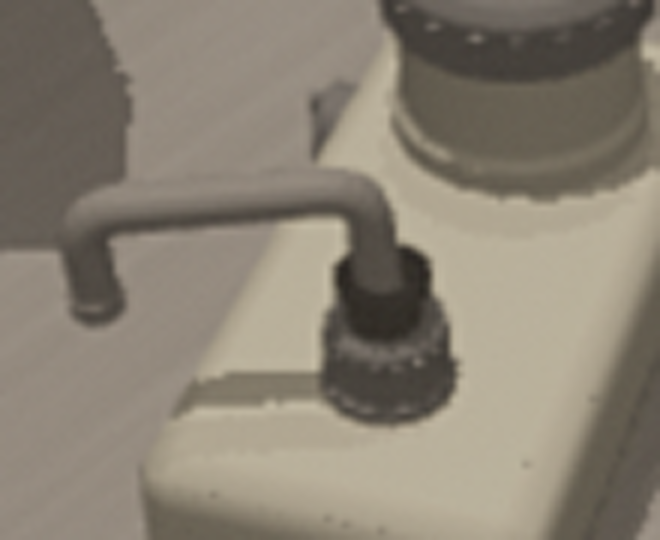

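Run:
```python
from h import *
np.set_printoptions(precision=4,suppress=True,linewidth=200)
t=load("top0");s=load("scene0");Wt=cloud(t);Ws=cloud(s)
print('nut ray top',ray(t,368.3,236.2,.106),'ring ray scene',ray(s,298.8,275,.125))
def circ(P):
    A=np.c_[2*P,np.ones(len(P))];x=np.linalg.lstsq(A,(P**2).sum(1),rcond=None)[0];return x[:2],np.sqrt(x[2]+x[:2]@x[:2])
for n,W in(("top",Wt),("scene",Ws)):
    w=W.reshape(-1,3);near=np.hypot(w[:,0]-.592,w[:,1]+.1085)
    for nm,lo,hi,rr in(("ringtop",.119,.130,.02),("nut",.100,.111,.022)):
        k=w[(near<rr+.006)&(w[:,2]>lo)&(w[:,2]<hi)];print(n,nm,len(k),np.median(k[:,2]),k.mean(0),cv2.minEnclosingCircle((k[:,:2]*1000).astype(np.float32)))
    k=w[(near<.12)&(w[:,2]>.148)&(w[:,2]<.175)&(w[:,1]<-.07)&(w[:,0]<.61)]
    m=k.mean(0);u,S,v=np.linalg.svd(k[:,:2]-m[:2]);d=v[0]; d=d*np.sign(-d[0]);print('arm',len(k),m,d,np.degrees(np.arctan2(d[1],d[0])),'perp off of socket',np.cross(d,np.array([.592,-.1085])-m[:2]), 'ztop',np.percentile(k[:,2],[50,80,95]))
    pr=(k[:,:2]-m[:2])@d; print('ends',m[:2]+d*pr.min(),m[:2]+d*pr.max(),np.ptp(pr))
    z=np.arange(.128,.146,.003)
    for a in z:
        k=w[(near<.02)&(w[:,2]>a)&(w[:,2]<a+.003)];print(a,k.mean(0)) if len(k) else 0
print(ray(t,372.5,234,.157))
# pan: handles direction & circle
w=Wt[265:345,120:225].reshape(-1,3);k=w[(w[:,2]>.068)&(w[:,2]<.085)]
c=np.array([.448,.3277])
for _ in range(5):
    rr=np.hypot(*(k[:,:2]-c).T);q=k[(rr<.064)&(rr>.05)];c,R=circ(q[:,:2])
print('pan',c,R,len(q)); h=k[(np.hypot(*(k[:,:2]-c).T)>.068)];print(h.mean(0),len(h)); d=np.linalg.svd(h[:,:2]-c)[2][0];print('handle dir',np.degrees(np.arctan2(d[1],d[0])), np.median(h[:,2]))
```

```text
nut ray top [ 0.5873 -0.0785  0.106 ] ring ray scene [ 0.5934 -0.0812  0.125 ]
top ringtop 16 0.12535402853207706 [ 0.5978 -0.0891  0.1251] ((597.514892578125, -89.89385986328125), 6.361693859100342)
top nut 12 0.1054638395504278 [ 0.5833 -0.0907  0.1056] ((589.4317626953125, -87.97181701660156), 16.553199768066406)
arm 378 [ 0.5544 -0.1105  0.1602] [-0.7441 -0.6681] -138.08119581041024 perp off of socket 0.02361591439417671 ztop [0.1607 0.1631 0.1656]
ends [ 0.5911 -0.0776] [ 0.5186 -0.1427] 0.09746298451687224
0.128 [ 0.5949 -0.0904  0.1282]
scene ringtop 79 0.12434643743865322 [ 0.5946 -0.0913  0.1244] ((592.8909912109375, -89.41180419921875), 12.842857360839844)
scene nut 124 0.10532889626408048 [ 0.5952 -0.0936  0.1051] ((593.542724609375, -91.00578308105469), 17.67849349975586)
arm 446 [ 0.5623 -0.1137  0.158 ] [-0.7425 -0.6699] -137.94390911089 perp off of socket 0.01600096488608117 ztop [0.1587 0.1618 0.1635]
ends [ 0.5967 -0.0827] [ 0.5259 -0.1466] 0.09542070376100327
0.128 [ 0.5925 -0.0903  0.1297]
0.131 [ 0.5925 -0.0894  0.1321]
0.134 [ 0.5911 -0.0899  0.1356]
0.137 [ 0.5916 -0.0897  0.1385]
0.14 [ 0.591  -0.0899  0.1417]
0.14300000000000002 [ 0.5938 -0.0898  0.1447]
[ 0.5855 -0.0829  0.157 ]
pan [0.4489 0.3281] 0.05771473513512859 440
[0.4461 0.3214 0.0698] 142
handle dir -117.72078544123846 0.06952240727064338<stdin>:12: DeprecationWarning: Arrays of 2-dimensional vectors are deprecated. Use arrays of 3-dimensional vectors instead. (deprecated in NumPy 2.0)
```

```bash
cat > fit.py <<'E'
from h import *
from scipy.optimize import least_squares
def seg(P,a,b):
    ab=b-a;t=np.clip((P-a)@ab/(ab@ab),0,1);return np.linalg.norm(P-a-t[:,None]*ab,axis=1)
def spout_d(p,P):
    # p=x,y,zend,yaw vertical stem ; signed distance
    x,y,z,a=p;d=np.array([np.cos(a),np.sin(a),0]);o=np.array([x,y,z]);Z=np.array([0,0,1.])
    pts=[o,o+.080*Z,o+.0885*Z+.0035*d,o+.092*Z+.012*d,o+.092*Z+.073*d,o+.0885*Z+.0815*d,o+.080*Z+.085*d,o+.058*Z+.085*d]
    return np.min([seg(P,pts[i],pts[i+1]) for i in range(7)],0)-.0075
E
python3 - <<'E'
from fit import *
np.set_printoptions(precision=4,suppress=True,linewidth=200)
for n in("top0","scene0"):
    w=cloud(load(n)).reshape(-1,3);w=w[np.isfinite(w).all(1)]
    p=np.array([.590,-.081,.065,np.radians(-138)])
    for it in range(6):
        k=w[(w[:,2]>.131)&(abs(spout_d(p,w))<.008)]
        f=least_squares(lambda q:spout_d(q,k),p,loss="soft_l1",f_scale=.002);p=f.x
    print(n,len(k),p,np.degrees(p[3]),np.std(f.fun))
    q=p[:2]
    near=np.hypot(*(w[:,:2]-q).T)
    # ring/nut heights
    k=w[(near<.0145)&(near>.0095)&(w[:,2]>.115)&(w[:,2]<.131)];print('ring',np.median(k[:,2]),np.percentile(k[:,2],[20,80]),k.mean(0),len(k))
    k=w[(near<.0185)&(near>.0165)&(w[:,2]>.095)&(w[:,2]<.112)];print('nut',np.median(k[:,2]),k.mean(0),len(k))
    # centre of ring side/nut by cylinder fit (z bands)
    for lo,hi,R in((.112,.1235,.0155),(.09,.103,.019)):
        c=q.copy()
        for _ in range(5):
            rr=np.hypot(*(w[:,:2]-c).T);m=w[(abs(rr-R)<.004)&(w[:,2]>lo)&(w[:,2]<hi)]
            c=least_squares(lambda e:np.hypot(*(m[:,:2]-e).T)-R,c,loss="soft_l1",f_scale=.002).x
        print('cyl',R,c,len(m))
    k=w[(abs(w[:,2]-.08)<.006)&(np.hypot(w[:,0]-.556,w[:,1]+.018)<.15)];print('case',np.median(k[:,2]),cv2.minAreaRect((k[:,:2]*1000).astype(np.float32)))
    k=w[(abs(w[:,2]-.156)<.008)&(w[:,1]>-.03)&(w[:,1]<.1)&(w[:,0]>.45)&(w[:,0]<.65)];print('cantop',np.median(k[:,2]),cv2.minEnclosingCircle((k[:,:2]*1000).astype(np.float32)),len(k))
    k=w[(near>.06)&(np.hypot(w[:,0]-.556,w[:,1]+.2)<.1)&(abs(w[:,2])<.012)];print('table',np.median(k[:,2]))
E
```

```text
top0 391 [ 0.5877 -0.0817  0.064  -2.4046] -137.77336118146013 0.0017339971252164305
ring 0.12470837980332594 [0.1226 0.1267] [ 0.5886 -0.078   0.1248] 68
nut 0.10513859823408876 [ 0.5807 -0.0748  0.1051] 33
cyl 0.0155 [ 0.5867 -0.0835] 24
cyl 0.019 [ 0.5886 -0.0807] 22
case 0.07991321999730519 ((557.097900390625, -18.147979736328125), (138.2448272705078, 256.1908264160156), 21.807483673095703)
cantop 0.15593506314102085 ((537.791259765625, 46.97917175292969), 47.041202545166016) 1731
table 0.0003571240315981468
scene0 568 [ 0.5902 -0.0827  0.0633 -2.4099] -138.07955117706967 0.0012137209271505208
ring 0.1237962000966608 [0.1223 0.1252] [ 0.5931 -0.0849  0.1234] 64
nut 0.1027691981114872 [ 0.5953 -0.0935  0.1025] 53
cyl 0.0155 [ 0.5908 -0.0797] 52
cyl 0.019 [ 0.5917 -0.0819] 120
case 0.07948349833493264 ((567.4307861328125, -17.078643798828125), (124.91466522216797, 255.4259796142578), 21.800674438476562)
cantop 0.15534947834292204 ((543.3240966796875, 43.84260940551758), 46.1226806640625) 1009
table -7.313193388793011e-06
```

```bash
cat > go.py <<'E'
import sys,numpy as np
from scipy.spatial.transform import Rotation as Ro
from plant import r
def delta(tp,yaw=None,rpy=None):
    s=r.get_state();R=Ro.from_euler('xyz',s['eef_rot'],degrees=True)
    T=Ro.from_euler('xyz',rpy if rpy is not None else [180,0,yaw],degrees=True)
    # slide in tool axes of current orientation, total turn vec
    print('t',round(s['time_s'],2),'pos',np.round(s['tcp_pos'],4),'rot',np.round(s['eef_rot'],2),'F',np.round(s['contact_force'],2),'w',round(s['gripper_width'],4))
    d=np.array(tp)-s['tcp_pos']
    print('slide cur axes /0.1:',np.round(R.inv().apply(d)/.1,4),' target axes:',np.round(T.inv().apply(d)/.1,4),'|d|',np.linalg.norm(d))
    print('turn/1.5:',np.round((R.inv()*T).as_rotvec()/1.5,4))
E
python3 -c "
from go import *
delta([.589,-.0823,.24],yaw=-138)"
```

```text
t 0.1 pos [ 0.2638 -0.6209  0.2397] rot [ 1.7992e+02 -1.0000e-02 -1.5699e+02] F [0.5  1.27 0.03] w 0.0877
slide cur axes /0.1: [-5.0986e+00  3.6857e+00  2.0000e-03]  target axes: [-6.0204e+00  1.8264e+00 -2.8000e-03] |d| 0.6291323027468279
turn/1.5: [ 1.000e-03  1.000e-04 -2.209e-01]
```

Emit:
apply_moves(
  slide=[
    [0, 0, 0],
    [0, 0, 0],
    [0, 0, 0],
    [0, 0, 0],
  ],
  turn=[
    [0, 0, -0.075],
    [0, 0, -0.075],
    [0, 0, -0.071],
    [0, 0, 0],
  ],
  jaw=[0.6, 0.6, 0.6, 0.6],
  newtons=20,
)

```text
time_s: 0.5
tcp_pos: [0.2639, -0.621, 0.2401]
eef_rot: [180.0, 0.0, -137.9]
contact_force: [0.7, -0.6, -0.1]
gripper_width: 0.0612
```

```bash
python3 -c "
from go import *
delta([.589,-.0823,.24],yaw=-138)"
```

```text
t 0.5 pos [ 0.2639 -0.621   0.2401] rot [ 1.7995e+02  1.0000e-02 -1.3790e+02] F [ 0.7  -0.57 -0.15] w 0.0612
slide cur axes /0.1: [-6.0243e+00  1.8172e+00  3.4000e-03]  target axes: [-6.0211e+00  1.8279e+00  6.0000e-04] |d| 0.6292444944918727
turn/1.5: [0.0006 0.0001 0.0012]
```

Emit:
apply_moves(
  slide=[
    [-0.375, 0.114, 0],
    [-0.375, 0.114, 0],
    [-0.375, 0.114, 0],
    [-0.375, 0.114, 0],
    [-0.375, 0.114, 0],
    [-0.375, 0.114, 0],
    [-0.375, 0.114, 0],
    [-0.375, 0.114, 0],
  ],
  turn=[
    [0, 0, 0],
    [0, 0, 0],
    [0, 0, 0],
    [0, 0, 0],
    [0, 0, 0],
    [0, 0, 0],
    [0, 0, 0],
    [0, 0, 0],
  ],
  jaw=[0.6, 0.6, 0.6, 0.6, 0.6, 0.6, 0.6, 0.6],
)

```text
time_s: 1.3
tcp_pos: [0.4263, -0.3512, 0.2406]
eef_rot: [180.0, 0.0, -138.2]
contact_force: [0.6, 0.1, 0.8]
gripper_width: 0.035
```

Emit:
apply_moves(
  slide=[
    [-0.375, 0.114, 0],
    [-0.375, 0.114, 0],
    [-0.375, 0.114, 0],
    [-0.375, 0.114, 0],
    [-0.375, 0.114, 0],
    [-0.375, 0.114, 0],
    [-0.2, 0.06, 0],
    [0, 0, 0],
  ],
  turn=[
    [0, 0, 0],
    [0, 0, 0],
    [0, 0, 0],
    [0, 0, 0],
    [0, 0, 0],
    [0, 0, 0],
    [0, 0, 0],
    [0, 0, 0],
  ],
  jaw=[0.6, 0.6, 0.6, 0.6, 0.6, 0.6, 0.6, 0.6],
)

```text
time_s: 2.1
tcp_pos: [0.5592, -0.1312, 0.2401]
eef_rot: [180.0, -0.0, -138.0]
contact_force: [-1.3, -0.2, 0.5]
gripper_width: 0.0351
```

```bash
python3 -c "
from go import *
delta([.589,-.0823,.24],yaw=-138)"
```

```text
t 2.1 pos [ 0.5592 -0.1312  0.2401] rot [ 1.7998e+02 -1.0000e-02 -1.3801e+02] F [-1.27 -0.19  0.54] w 0.0351
slide cur axes /0.1: [-0.5489  0.1639  0.001 ]  target axes: [-0.5489  0.1638  0.001 ] |d| 0.05728325908807568
turn/1.5: [ 0.0002 -0.0002 -0.0001]
```

Emit:
apply_moves(
  slide=[
    [-0.275, 0.082, 0],
    [-0.274, 0.082, 0],
    [0, 0, 0.3],
    [0, 0, 0.3],
    [0, 0, 0.2],
    [0, 0, 0],
  ],
  turn=[
    [0, 0, 0],
    [0, 0, 0],
    [0, 0, 0],
    [0, 0, 0],
    [0, 0, 0],
    [0, 0, 0],
  ],
  jaw=[0.6, 0.6, 0.6, 0.6, 0.6, 0.6],
)

```text
time_s: 2.7
tcp_pos: [0.5855, -0.0851, 0.1575]
eef_rot: [179.8, -0.3, -138.2]
contact_force: [0.1, -0.1, -0.4]
gripper_width: 0.0349
```

Run:
```python
from go import *
delta([.589,-.0823,.154],yaw=-138)
import cv2,pickle
for n,b in(("scene",(225,190,365,320)),("top",(320,180,440,300))):
    c=r.capture(n);pickle.dump(c,open(n+"1.pkl","wb"));x0,y0,x1,y1=b
    cv2.imwrite(f"pics/{n}1.png",cv2.resize(c["pixels"][y0:y1,x0:x1],None,fx=4.5,fy=4.5,interpolation=cv2.INTER_CUBIC))
```

```text
t 2.7 pos [ 0.5855 -0.0851  0.1575] rot [ 179.79   -0.26 -138.17] F [ 0.11 -0.06 -0.38] w 0.0349
slide cur axes /0.1: [-0.045  -0.0028  0.0343]  target axes: [-0.0448 -0.0028  0.0345] |d| 0.005664285451987388
turn/1.5: [ 0.0025 -0.0031 -0.0019]
```

View pics/scene1.png

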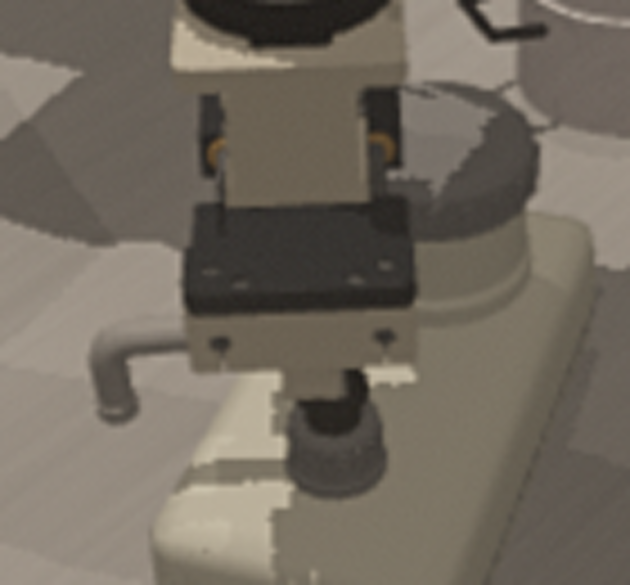

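View pics/top1.png

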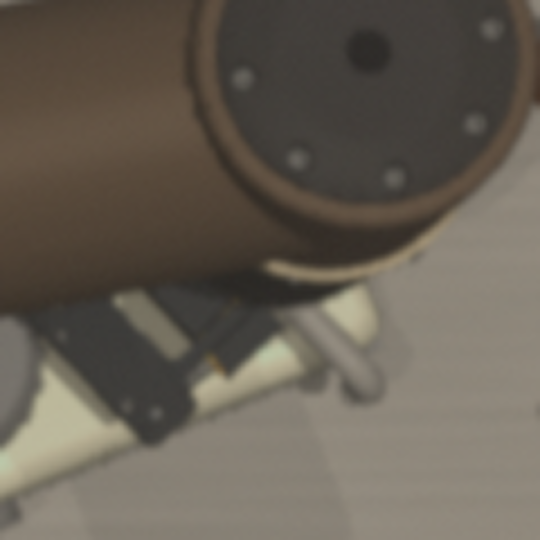

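The scene view shows the near finger covering the stem just above the ring (crop ~(330,390)), with the arm passing between the fingers. The top view is mostly hidden by the wrist.

Emit:
apply_moves(
  slide=[
    [0, 0, 0],
    [0, 0, 0],
    [0, 0, 0],
    [0, 0, 0],
  ],
  turn=[
    [0, 0, 0],
    [0, 0, 0],
    [0, 0, 0],
    [0, 0, 0],
  ],
  jaw=[0.72, 0.75, 0.76, 0.76],
  newtons=10,
)

```text
time_s: 3.2
tcp_pos: [0.5881, -0.0845, 0.1612]
eef_rot: [-180.0, 0.1, -138.0]
contact_force: [-0.2, 0.2, 0.6]
gripper_width: 0.0211
```

```bash
python3 -c "
from go import *
delta([.589,-.0823,.1383],yaw=-138);print(r.get_state()['moment'])"
```

```text
t 3.2 pos [ 0.5881 -0.0845  0.1612] rot [-1.7997e+02  5.0000e-02 -1.3799e+02] F [-0.2   0.16  0.6 ] w 0.0211
slide cur axes /0.1: [-0.0212  0.01    0.2292]  target axes: [-0.0214  0.0099  0.2292] |d| 0.02303932873486637
turn/1.5: [-0.0004  0.0006  0.0001]
[-0.00427306  0.05048352  0.00892092]
```

Emit:
apply_moves(
  slide=[
    [-0.02, 0.01, 0.05],
    [0, 0, 0.05],
    [0, 0, 0.05],
    [0, 0, 0],
    [0, 0, 0],
  ],
  turn=[
    [0, 0, 0],
    [0, 0, 0],
    [0, 0, 0],
    [0, 0, 0],
    [0, 0, 0],
  ],
  jaw=[0.76, 0.76, 0.76, 0.76, 0.76],
)

```text
time_s: 3.7
tcp_pos: [0.5885, -0.0824, 0.1452]
eef_rot: [180.0, -0.0, -138.0]
contact_force: [0.6, 0.2, -0.5]
gripper_width: 0.0215
```

```bash
python3 -c "
from go import *
delta([.589,-.0823,.1383],yaw=-138);print(r.get_state()['moment'])"
```

```text
t 3.7 pos [ 0.5885 -0.0824  0.1452] rot [ 1.7998e+02 -4.0000e-02 -1.3798e+02] F [ 0.59  0.18 -0.5 ] w 0.0215
slide cur axes /0.1: [-0.0044 -0.0022  0.069 ]  target axes: [-0.0044 -0.0022  0.069 ] |d| 0.00692238536471151
turn/1.5: [ 0.0002 -0.0004  0.0002]
[-0.00728688 -0.04186825 -0.01526098]
```

Emit:
apply_moves(
  slide=[
    [0, 0, 0.02],
    [0, 0, 0.02],
    [0, 0, 0.01],
    [0, 0, 0],
  ],
  turn=[
    [0, 0, 0],
    [0, 0, 0],
    [0, 0, 0],
    [0, 0, 0],
  ],
  jaw=[0.76, 0.76, 0.76, 0.76],
)

```text
time_s: 4.1
tcp_pos: [0.5886, -0.0824, 0.1404]
eef_rot: [180.0, -0.0, -138.0]
contact_force: [-0.4, -0.0, 0.6]
gripper_width: 0.0211
```

Emit:
apply_moves(
  slide=[
    [0, 0, 0.01],
    [0, 0, 0],
  ],
  turn=[
    [0, 0, 0],
    [0, 0, 0],
  ],
  jaw=[0.76, 0.76],
)

```text
time_s: 4.3
tcp_pos: [0.5886, -0.0824, 0.1395]
eef_rot: [180.0, -0.0, -138.0]
contact_force: [-0.0, 0.9, 0.1]
gripper_width: 0.021
```

Emit:
apply_moves(
  slide=[
    [0, 0, 0.01],
    [0, 0, 0],
  ],
  turn=[
    [0, 0, 0],
    [0, 0, 0],
  ],
  jaw=[0.76, 0.76],
)

```text
time_s: 4.5
tcp_pos: [0.5888, -0.0824, 0.1389]
eef_rot: [-180.0, 0.0, -138.0]
contact_force: [-0.5, 0.1, 1.2]
gripper_width: 0.0205
```

Emit:
apply_moves(
  slide=[
    [0, 0, 0.01],
    [0, 0, 0],
  ],
  turn=[
    [0, 0, 0],
    [0, 0, 0],
  ],
  jaw=[0.76, 0.76],
)

```text
time_s: 4.7
tcp_pos: [0.5888, -0.0824, 0.1381]
eef_rot: [-180.0, 0.0, -138.0]
contact_force: [-2.2, 1.5, 5.7]
gripper_width: 0.0212
```

Emit:
apply_moves(
  slide=[
    [0, 0, 0.01],
    [0, 0, 0],
  ],
  turn=[
    [0, 0, 0],
    [0, 0, 0],
  ],
  jaw=[0.76, 0.76],
)

```text
time_s: 4.9
tcp_pos: [0.5888, -0.0824, 0.1372]
eef_rot: [-180.0, 0.0, -138.0]
contact_force: [-2.5, 0.9, 6.5]
gripper_width: 0.021
```

Run:
```python
from go import *
s=r.get_state();print(s)
R=Ro.from_euler('xyz',s['eef_rot'],degrees=True);print(R.inv().apply(s['contact_force']),R.inv().apply(s['moment']))
import cv2
c=r.capture("scene");cv2.imwrite("pics/scene2.png",cv2.resize(c["pixels"][230:320,240:340],None,fx=6,fy=6,interpolation=cv2.INTER_CUBIC))
```

```text
{'time_s': 4.9, 'joints': array([ 1.08618520e+01,  1.79663829e+01, -1.76380885e+01,  1.73058994e-02,
       -5.43647941e+01, -5.88425000e+01]), 'qd': array([-0.07721872, -0.00144917, -0.00427316,  0.05675033, -0.13332601,
       -0.03640318]), 'joint_torque': array([-3.15673230e-01, -4.72016680e+01,  2.41387028e+01,  5.65009296e+00,
        7.21243545e-01, -1.13986538e-03]), 'tcp_pos': array([ 0.58880864, -0.08240973,  0.13716912]), 'eef_rot': array([-1.79972058e+02,  1.90198790e-02, -1.37970564e+02]), 'contact_force': array([-2.52603656,  0.87148387,  6.45381783]), 'moment': array([0.35327965, 0.82882022, 0.01293734]), 'gripper_width': 0.020969463101962495}
[ 1.29073074  2.33540373 -6.45538636] [-0.81732605  0.37911716 -0.01285091]
```

View pics/scene2.png

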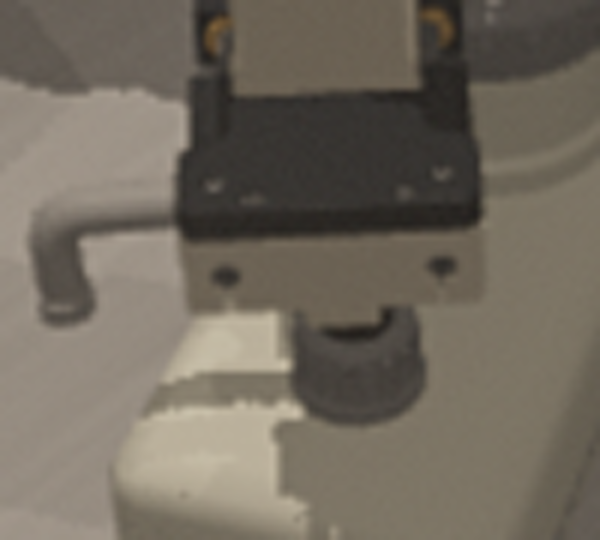

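Emit:
apply_moves(
  slide=[
    [0, 0.003, 0.01],
    [0, 0, 0.01],
    [0, 0, 0],
  ],
  turn=[
    [0, 0, 0],
    [0, 0, 0],
    [0, 0, 0],
  ],
  jaw=[0.76, 0.76, 0.76],
)

```text
time_s: 5.25
tcp_pos: [0.5888, -0.0824, 0.1355]
eef_rot: [-179.9, 0.0, -138.0]
contact_force: [-2.3, -0.1, 7.0]
gripper_width: 0.0212
```

```bash
cat > st.py <<'E'
from go import *
s=r.get_state()
R=Ro.from_euler('xyz',s['eef_rot'],degrees=True);print(s['tcp_pos'],s['eef_rot'],'Ftool',R.inv().apply(s['contact_force']),'M',R.inv().apply(s['moment']),s['gripper_width'])
E
python3 st.py
```

```text
[ 0.58878658 -0.08238623  0.13548743] [-1.79941409e+02  2.89388617e-02 -1.37965482e+02] Ftool [ 1.80548739  1.45005404 -7.02330537] M [-0.59029875  0.63016017 -0.0621383 ] 0.021179235062999045
```

Emit:
apply_moves(
  slide=[
    [0, 0.003, 0.01],
    [0, 0, 0.01],
    [0, 0, 0],
  ],
  turn=[
    [0, 0, 0],
    [0, 0, 0],
    [0, 0, 0],
  ],
  jaw=[0.76, 0.76, 0.76],
)

```text
time_s: 5.55
tcp_pos: [0.5888, -0.0823, 0.1338]
eef_rot: [-179.9, 0.0, -138.0]
contact_force: [-3.3, -0.5, 9.5]
gripper_width: 0.0209
```

Emit:
apply_moves(
  slide=[
    [0, 0, 0.01],
    [0, 0, 0],
  ],
  turn=[
    [0, 0, 0],
    [0, 0, 0],
  ],
  jaw=[0.76, 0.76],
)

```text
time_s: 5.75
tcp_pos: [0.5888, -0.0824, 0.1329]
eef_rot: [-179.9, 0.0, -138.0]
contact_force: [-3.3, -0.9, 10.3]
gripper_width: 0.0209
```

Emit:
apply_moves(
  slide=[
    [0, 0, 0.005],
    [0, 0, 0],
  ],
  turn=[
    [0, 0, 0],
    [0, 0, 0],
  ],
  jaw=[0.76, 0.76],
)

```text
time_s: 5.95
tcp_pos: [0.5888, -0.0824, 0.1328]
eef_rot: [-179.9, 0.0, -138.0]
contact_force: [-4.0, -0.5, 12.3]
gripper_width: 0.0214
```

```bash
python3 st.py
```

```text
[ 0.58880479 -0.08238461  0.13278459] [-1.79899914e+02  4.44834762e-02 -1.37952174e+02] Ftool [  3.27110274   2.25981431 -12.31272464] M [-0.80379578  1.15282616 -0.0187096 ] 0.02135536740356224
```

Emit:
apply_moves(
  slide=[
    [0, 0, 0.006],
    [0, 0, 0],
  ],
  turn=[
    [0, 0, 0],
    [0, 0, 0],
  ],
  jaw=[0.76, 0.76],
)

```text
time_s: 6.15
tcp_pos: [0.5889, -0.0824, 0.1327]
eef_rot: [-179.9, 0.1, -137.9]
contact_force: [-5.2, 0.0, 16.2]
gripper_width: 0.0211
```

```bash
python3 st.py
```

```text
[ 0.58885917 -0.08239515  0.13274318] [-1.79883108e+02  5.61833290e-02 -1.37943669e+02] Ftool [  3.83494149   3.50450437 -16.23072601] M [-1.39600119  1.43034706  0.00843067] 0.021092978970121183
```

Emit:
apply_moves(
  slide=[
    [0, 0, 0],
    [0, 0, 0],
    [0, 0, 0],
    [0, 0, 0],
  ],
  turn=[
    [0, 0, 0],
    [0, 0, 0],
    [0, 0, 0],
    [0, 0, 0],
  ],
  jaw=[0.82, 0.88, 1, 1],
  newtons=25,
)

```text
time_s: 6.55
tcp_pos: [0.5894, -0.0822, 0.1328]
eef_rot: [-179.9, 0.1, -137.9]
contact_force: [-4.8, -0.1, 15.2]
gripper_width: 0.0149
```

```bash
python3 st.py
```

```text
[ 0.58943652 -0.08222065  0.13275679] [-1.79850467e+02  1.12129167e-01 -1.37937723e+02] Ftool [  3.55865218   3.0857966  -15.23431858] M [-0.99156679  0.8385553   0.02073224] 0.014949650419744906
```

Emit:
apply_moves(
  slide=[
    [0, 0, -0.04],
    [0, 0, -0.06],
    [0, 0, -0.08],
    [0, 0, -0.1],
    [0, 0, -0.1],
    [0, 0, -0.12],
    [0, 0, -0.15],
    [0, 0, -0.15],
  ],
  turn=[
    [0, 0, 0],
    [0, 0, 0],
    [0, 0, 0],
    [0, 0, 0],
    [0, 0, 0],
    [0, 0, 0],
    [0, 0, 0],
    [0, 0, 0],
  ],
  jaw=[1, 1, 1, 1, 1, 1, 1, 1],
  newtons=35,
)

```text
time_s: 7.35
tcp_pos: [0.5879, -0.0818, 0.2112]
eef_rot: [180.0, -0.0, -138.0]
contact_force: [0.4, -0.5, -0.4]
gripper_width: 0.0142
```

Emit:
apply_moves(
  slide=[
    [0, 0, -0.2],
    [0, 0, -0.2],
    [0, 0, -0.1],
    [0, 0, 0],
    [0, 0, 0],
  ],
  turn=[
    [0, 0, 0],
    [0, 0, 0],
    [0, 0, 0],
    [0, 0, 0],
    [0, 0, 0],
  ],
  jaw=[1, 1, 1, 1, 1],
)

```text
time_s: 7.85
tcp_pos: [0.5878, -0.0818, 0.2598]
eef_rot: [179.9, -0.0, -138.0]
contact_force: [-0.6, -0.2, -0.7]
gripper_width: 0.0148
```

```bash
python3 st.py
python3 - <<'E'
from plant import r
import cv2,pickle
for n in("scene","top"):
    c=r.capture(n);pickle.dump(c,open(n+"3.pkl","wb"));cv2.imwrite(f"pics/{n}3.png",c["pixels"])
E
```

```text
[ 0.58778096 -0.08176566  0.25981708] [ 1.79949342e+02 -1.70700528e-02 -1.37991438e+02] Ftool [0.55544725 0.25686415 0.71863449] M [-0.03417889 -0.05989392 -0.02927261] 0.014812407236183364
```

View pics/scene3.png

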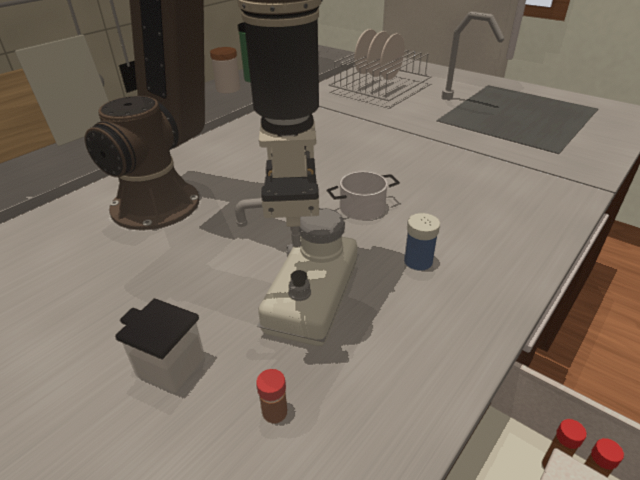

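The scene view shows the spout hanging from the fingers (stem end near (297,245)) and the empty socket with its ring at (299,283). Next: simulate the rest pose in the pan.

```bash
cat > sim.py <<'E'
import numpy as np
from scipy.spatial.transform import Rotation as Ro
# spout centreline (tube r 7.5)
def tube():
    cl=[];tg=[]
    for z in np.arange(0,80.1,4): cl.append((0,z));tg.append((0,1))
    for a in np.radians([15,30,45,60,75]): cl.append((12-12*np.cos(a),80+12*np.sin(a)));tg.append((np.sin(a),np.cos(a)))
    for x in np.arange(12,73.1,3): cl.append((x,92));tg.append((1,0))
    for a in np.radians([15,30,45,60,75]): cl.append((73+12*np.sin(a),80+12*np.cos(a)));tg.append((np.cos(a),-np.sin(a)))
    for z in np.arange(80,57.9,-4.4): cl.append((85,z));tg.append((0,-1))
    return np.array(cl)/1e3,np.array(tg)
cl,tg=tube();seg=np.linalg.norm(np.diff(cl,axis=0),axis=1);w=np.zeros(len(cl));w[:-1]+=seg/2;w[1:]+=seg/2;w/=w.sum()
C=np.c_[cl[:,0],0*cl[:,0],cl[:,1]];com=w@C;m=.11
P=[]
for c,t in zip(C,tg):
    n1=np.array([-t[1],0,t[0]]);n2=np.array([0,1,0])
    for a in np.arange(0,2*np.pi,np.pi/8): P.append(c+.0075*(np.cos(a)*n1+np.sin(a)*n2))
P=np.array(P)-com
D=C-com;I=m*sum(wi*(np.dot(d,d)*np.eye(3)-np.outer(d,d)) for wi,d in zip(w,D))+m*.00004*np.eye(3);Ii=np.linalg.inv(I)
def run(ex,ey,lat,pit,yaw=0,T=1.5,mu=.35,dt=5e-5,k=8000,c=6.):
    R=(Ro.from_euler('z',yaw,degrees=True)*Ro.from_euler('x',-lat,degrees=True)*Ro.from_euler('y',pit,degrees=True)).as_matrix()
    W=(P+com)@R.T; x=R@com+np.array([ex,ey,.0052-W[:320,2].min()]);v=np.zeros(3);o=np.zeros(3)
    mz=0
    for i in range(int(T/dt)):
        p=P@R.T;q=p+x;rr=np.hypot(q[:,0],q[:,1]);z=q[:,2]
        F=np.zeros(3);Tq=np.zeros(3)
        nr=q.copy();nr[:,2]=0;nr/=rr[:,None]+1e-9
        # floor
        pen=np.where((rr<.058),.005-z,0);N=np.tile([0,0,1.],(len(q),1))
        iw=(rr>.056)&(rr<.060)&(z<.075)&(z>.005)
        dins=rr-.056;dtop=.075-z;dout=.060-rr
        inn=iw&(dins<=dtop)&(dins<=dout);top=iw&~inn&(dtop<=dout);out=iw&~inn&~top
        pen=np.where(inn,dins,np.where(top,dtop,np.where(out,dout,pen)))
        tb=(rr>.06)&(z<0);pen=np.where(tb,-z,pen)
        N[inn]=-nr[inn];N[out]=nr[out]
        h=np.where(pen>0)[0]
        if len(h):
            vp=v+np.cross(o,p[h]);vn=(vp*N[h]).sum(1)
            fn=np.maximum(k*pen[h]-c*vn,0);vt=vp-vn[:,None]*N[h];s=np.linalg.norm(vt,axis=1)
            f=fn[:,None]*N[h]-(mu*fn/np.maximum(s,.003))[:,None]*vt
            F=f.sum(0);Tq=np.cross(p[h],f).sum(0)
        v=v+dt*(F/m+np.array([0,0,-9.81]));Iw=R@Ii@R.T;o=o+dt*(Iw@(Tq-np.cross(o,(R@I@R.T)@o)))
        x=x+dt*v;R=Ro.from_rotvec(o*dt).as_matrix()@R
        if i%2000==0:R=Ro.from_matrix(R).as_matrix()
    e=R@(-com)+x;d=R[:,0];u=R[:,2]
    q=P@R.T+x;rr=np.hypot(q[:,0],q[:,1]);ct=np.where((rr>.0555)&(rr<.0605)&(abs(q[:,2]-.075)<.002)|((rr>.0555)&(rr<.057)&(q[:,2]<.076)))[0]
    return e,np.degrees(np.arccos(u[2])),np.degrees(np.arctan2(d[1],d[0])),d[2],np.linalg.norm(v),np.linalg.norm(o),sorted(set(ct//16))
if __name__=="__main__":
    from multiprocessing import Pool
    import itertools,os
    np.set_printoptions(precision=4,suppress=True)
    print(com,os.cpu_count())
    A=[(ex,ey,lat,pit,0,1.5,mu) for ex in(-.008,0) for ey,lat in((0.,3),(.02,3)) for pit in(2,12) for mu in(.2,.45)]
    with Pool() as p:
        for a,b in zip(A,p.starmap(run,A)): print(a[:4],a[6],*[np.round(t,3) for t in b])
E
OMP_NUM_THREADS=1 timeout 560 python3 sim.py
```

```text
[0.0302 0.     0.0679] 4
(-0.008, 0.0, 3, 2) 0.2 [-0.021 -0.004  0.01 ] 44.196 60.047 0.123 0.0 0.0 [23 24 25 35 36 37 38 39 40 41 42]
(-0.008, 0.0, 3, 2) 0.45 [-0.002  0.001  0.008] 20.942 -2.506 -0.353 0.0 0.121 [32 33]
(-0.008, 0.0, 3, 12) 0.2 [-0.014  0.006  0.01 ] 37.716 -49.145 0.002 0.007 1.151 [23 32 33 34 35 36 37 38 39 40]
(-0.008, 0.0, 3, 12) 0.45 [-0.006  0.001  0.007] 18.122 -3.026 -0.302 0.001 0.184 [35 36]
(-0.008, 0.02, 3, 2) 0.2 [-0.01   0.019  0.007] 19.152 -0.146 -0.316 0.001 0.46 [34 35]
(-0.008, 0.02, 3, 2) 0.45 [ 0.005 -0.012  0.013] 31.174 31.26 -0.513 0.008 0.547 [28 29]
(-0.008, 0.02, 3, 12) 0.2 [-0.011  0.021  0.007] 18.026 -1.906 -0.303 0.001 0.116 [35 36]
(-0.008, 0.02, 3, 12) 0.45 [-0.006  0.021  0.008] 22.142 -1.874 -0.372 0.001 0.142 [31 32 33]
(0, 0.0, 3, 2) 0.2 [-0.004  0.001  0.007] 19.779 -0.514 -0.337 0.0 0.33 [33 34]
(0, 0.0, 3, 2) 0.45 [-0.005  0.001  0.02 ] 42.517 2.338 -0.676 0.0 0.025 [21 22 23 24 25]
(0, 0.0, 3, 12) 0.2 [-0.003  0.004  0.008] 20.9 -3.088 -0.354 0.001 0.316 [32 33]
(0, 0.0, 3, 12) 0.45 [-0.007  0.005  0.02 ] 42.928 2.918 -0.681 0.003 0.285 [22 23 24 25 26]
(0, 0.02, 3, 2) 0.2 [-0.008  0.02   0.007] 19.946 -2.44 -0.334 0.0 0.278 [33 34]
(0, 0.02, 3, 2) 0.45 [-0.01   0.012  0.021] 43.491 2.417 -0.684 0.001 0.055 [21 22 23 24 25 26]
(0, 0.02, 3, 12) 0.2 [-0.005  0.021  0.01 ] 27.951 6.042 -0.469 0.012 0.624 [28 29]
(0, 0.02, 3, 12) 0.45 [-0.011  0.003  0.022] 44.066 14.8 -0.694 0.002 0.137 [23 24 25 26]
```

```bash
cat > s2.py <<'E'
from sim import *
from multiprocessing import Pool
np.set_printoptions(precision=4,suppress=True)
A=[(ex,.022,lat,pit,0,2.5,mu) for ex in(-.012,0) for lat in (10,18) for pit in(6,) for mu in(.15,.3,.5)]
with Pool() as p:
    for a,b in zip(A,p.starmap(run,A)): print(a[:4],a[6],*[np.round(t,3) for t in b])
E
OMP_NUM_THREADS=1 timeout 560 python3 s2.py
python3 - <<'E'
from h import *
# pan position from both cameras: rim fit, radius 58 mid of rim top / outer 60 inner 56
from scipy.optimize import least_squares
np.set_printoptions(precision=4,suppress=True)
for n in("top0","scene0","scene3","top3"):
    w=cloud(load(n)).reshape(-1,3);w=w[np.isfinite(w).all(1)]
    c=np.array([.449,.328])
    for _ in range(8):
        rr=np.hypot(*(w[:,:2]-c).T);k=w[(abs(rr-.058)<.006)&(w[:,2]>.066)&(w[:,2]<.084)]
        c=least_squares(lambda e:np.hypot(*(k[:,:2]-e).T)-.058,c,loss="soft_l1",f_scale=.002).x
    fl=w[np.hypot(*(w[:,:2]-c).T)<.03]
    o=w[(abs(np.hypot(*(w[:,:2]-c).T)-.06)<.005)&(w[:,2]<.06)&(w[:,2]>.015)]
    print(n,c,len(k),np.median(k[:,2]),'floor',np.median(fl[:,2]))
E
```

```text
(-0.012, 0.022, 10, 6) 0.15 [-0.02   0.023  0.008] 26.397 -18.092 -0.215 0.001 0.186 [32 33 34 35 36 37 38]
(-0.012, 0.022, 10, 6) 0.3 [-0.016  0.026  0.008] 22.245 -2.798 -0.336 0.0 0.001 [31 32 33 34]
(-0.012, 0.022, 10, 6) 0.5 [-0.025  0.033  0.022] 43.567 12.153 -0.689 0.0 0.0 [19 20 21 22 23 24 25 26 27]
(-0.012, 0.022, 18, 6) 0.15 [0.    0.001 0.008] 23.315 56.145 -0.396 0.001 0.134 [30 31]
(-0.012, 0.022, 18, 6) 0.3 [ 0.039 -0.007  0.008] 25.727 113.875 -0.39 0.0 0.0 [19 29 30 31 32]
(-0.012, 0.022, 18, 6) 0.5 [-0.021  0.01   0.022] 43.943 31.36 -0.693 0.003 0.242 [22 23 24 25 26]
(0, 0.022, 10, 6) 0.15 [ 0.013 -0.02   0.022] 43.847 64.274 -0.693 0.0 0.007 [22 23 24 25 26 27]
(0, 0.022, 10, 6) 0.3 [-0.015  0.017  0.018] 39.466 -0.828 -0.599 0.01 0.406 [20 21 22 23 24 25 26 27]
(0, 0.022, 10, 6) 0.5 [-0.004 -0.01   0.022] 43.93 39.612 -0.693 0.007 0.717 [24 25 26]
(0, 0.022, 18, 6) 0.15 [-0.019  0.009  0.022] 43.846 34.49 -0.693 0.001 0.063 [22 23 24 25 26]
(0, 0.022, 18, 6) 0.3 [-0.019  0.012  0.02 ] 41.856 7.107 -0.62 0.018 0.85 [21 22 23 24 25 26 27]
(0, 0.022, 18, 6) 0.5 [ 0.04  -0.018  0.022] 43.601 91.456 -0.689 0.0 0.0 [19 20 21 22 23 24 25 26 27]
top0 [0.4489 0.3279] 472 0.07440702278858215 floor 0.0054656128239107
scene0 [0.4531 0.3259] 357 0.07153270479083067 floor nan
scene3 [0.453 0.326] 358 0.07157528493359261 floor nan
top3 [0.4489 0.3277] 477 0.07454112226470648 floor 0.005772477636264451
  return _methods._mean(a, axis=axis, dtype=dtype,
  ret = ret.dtype.type(ret / rcount)
```

View pics/top3.png

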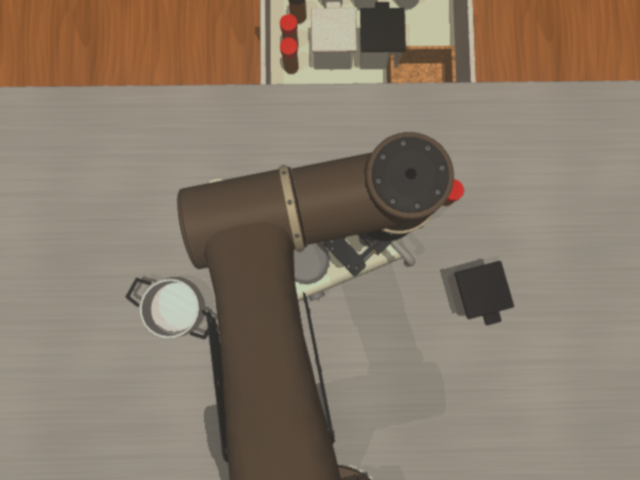

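```bash
cat > s3.py <<'E'
from sim import *
from multiprocessing import Pool
np.set_printoptions(precision=4,suppress=True)
A=[(ex,ey,lat,pit,0,2.,mu) for ex,ey in((-.013,0),(-.015,.015)) for lat in (1,8) for pit in(2,9) for mu in(.15,.3,.5)]
with Pool() as p:
    for a,b in zip(A,p.starmap(run,A)): print(a[:4],a[6],*[np.round(t,3) for t in b])
E
OMP_NUM_THREADS=1 timeout 575 python3 s3.py
```

```text
(-0.013, 0, 1, 2) 0.15 [-0.044  0.032  0.012] 90.004 44.023 0.844 0.0 0.0 [ 0 46 47 48]
(-0.013, 0, 1, 2) 0.3 [-0.005 -0.001  0.007] 18.813 4.681 -0.319 0.001 0.221 [34 35]
(-0.013, 0, 1, 2) 0.5 [-0.008 -0.002  0.007] 19.321 13.991 -0.292 0.001 0.16 [35 36]
(-0.013, 0, 1, 9) 0.15 [-0.048 -0.024  0.012] 90.004 115.877 0.9 0.0 0.0 [45 46]
(-0.013, 0, 1, 9) 0.3 [-0.017  0.007  0.01 ] 39.732 -52.674 0.042 0.0 0.0 [23 24 25 31 32 34 35 36 37 38 39 40]
(-0.013, 0, 1, 9) 0.5 [-0.012  0.006  0.009] 35.915 -49.005 -0.036 0.001 0.239 [32 33 34 35 36 37 38 39]
(-0.013, 0, 8, 2) 0.15 [-0.045 -0.031  0.012] 90.005 119.552 0.86 0.0 0.0 [ 0 46 47]
(-0.013, 0, 8, 2) 0.3 [-0.009  0.003  0.007] 19.674 -2.564 -0.288 0.001 0.168 [35 36 37]
(-0.013, 0, 8, 2) 0.5 [-0.01   0.004  0.008] 23.193 -15.367 -0.237 0.004 0.672 [35 36 37]
(-0.013, 0, 8, 9) 0.15 [-0.018  0.004  0.01 ] 39.732 -43.886 0.042 0.0 0.0 [22 23 24 25 26 30 31 32 34 35 36 37 38 39 40]
(-0.013, 0, 8, 9) 0.3 [-0.017  0.004  0.01 ] 39.732 -44.06 0.042 0.0 0.0 [22 23 24 25 26 27 28 29 30 31 32 34 35 36 37 38 39 40]
(-0.013, 0, 8, 9) 0.5 [-0.014
[... 604 characters left out ...]
[-0.014  0.019  0.009] 31.706 -40.889 -0.107 0.0 0.006 [20 21 22 31 32 33 34 35 36 37 38 39]
(-0.015, 0.015, 8, 2) 0.15 [-0.022  0.013  0.009] 32.542 -26.856 -0.083 0.0 0.0 [20 21 35 36 37 38 39 40 41]
(-0.015, 0.015, 8, 2) 0.3 [-0.012  0.018  0.008] 21.193 -4.932 -0.296 0.0 0.074 [33 34 35 36]
(-0.015, 0.015, 8, 2) 0.5 [-0.01   0.015  0.008] 20.404 23.985 -0.33 0.0 0.692 [33 34]
(-0.015, 0.015, 8, 9) 0.15 [-0.02   0.015  0.009] 32.533 -30.876 -0.088 0.0 0.0 [20 21 22 34 35 36 37 38 39 40]
(-0.015, 0.015, 8, 9) 0.3 [-0.018  0.018  0.009] 31.115 -30.711 -0.117 0.0 0.009 [20 21 32 33 34 35 36 37 38 39 40]
(-0.015, 0.015, 8, 9) 0.5 [-0.01   0.015  0.008] 20.051 20.922 -0.333 0.001 0.908 [33 34]
```

```bash
cat > s4.py <<'E'
from sim import *
from multiprocessing import Pool
np.set_printoptions(precision=4,suppress=True)
A=[(-.016+dx,.010+dy,6,11,0,2.,mu) for dx,dy in((0,0),(.003,0),(-.002,.003)) for mu in(.15,.25,.35,.5)]
with Pool() as p:
    for a,b in zip(A,p.starmap(run,A)): print(a[:4],a[6],*[np.round(t,3) for t in b])
E
OMP_NUM_THREADS=1 timeout 575 python3 s4.py
python3 - <<'E'
from fit import *
np.set_printoptions(precision=4,suppress=True)
for n in("top3","scene3"):
    w=cloud(load(n)).reshape(-1,3);w=w[np.isfinite(w).all(1)]
    p=np.array([.588,-.082,.191,np.radians(-138)])
    for it in range(6):
        sd=np.hypot(*(w[:,:2]-p[:2]).T)
        k=w[(abs(spout_d(p,w))<.006)&(((w[:,2]<.241)&(w[:,2]>.17)&(sd<.02))|(sd>.045))]
        p=least_squares(lambda q:spout_d(q,k),p,loss="soft_l1",f_scale=.002).x
    st=k[(np.hypot(*(k[:,:2]-p[:2]).T)<.02)]
    print(n,len(k),p,np.degrees(p[3]),'stem zmin',np.percentile(st[:,2],[0,2,10]) if len(st) else None)
E
```

```text
(-0.016, 0.01, 6, 11) 0.15 [-0.02   0.004  0.01 ] 39.17 -35.885 0.028 0.0 0.0 [22 23 24 25 26 35 36 37 38 39 40 41 42]
(-0.016, 0.01, 6, 11) 0.25 [-0.02   0.014  0.009] 33.94 -36.757 -0.059 0.0 0.0 [21 22 23 35 36 37 38 39 40 41]
(-0.016, 0.01, 6, 11) 0.35 [-0.018  0.014  0.009] 33.951 -37.618 -0.066 0.0 0.0 [21 22 23 34 35 36 37 38 39 40]
(-0.016, 0.01, 6, 11) 0.5 [-0.014  0.011  0.007] 18.642 -7.656 -0.259 0.002 0.23 [37 38 39]
(-0.013000000000000001, 0.01, 6, 11) 0.15 [-0.019  0.015  0.009] 33.945 -37.926 -0.062 0.0 0.0 [21 22 23 34 35 36 37 38 39 40 41]
(-0.013000000000000001, 0.01, 6, 11) 0.25 [-0.014  0.011  0.007] 19.071 -8.325 -0.256 0.001 0.099 [37 38 39]
(-0.013000000000000001, 0.01, 6, 11) 0.35 [-0.015  0.015  0.009] 33.793 -39.241 -0.073 0.0 0.009 [21 22 23 32 33 34 35 36 37 38 39]
(-0.013000000000000001, 0.01, 6, 11) 0.5 [-0.013  0.013  0.008] 27.171 -27.048 -0.19 0.001 0.214 [34 35 36 37 38]
(-0.018000000000000002, 0.013000000000000001, 6, 11) 0.15 [-0.022  0.014  0.009] 33.94 -33.679 -0.059 0.0 0.0 [21 22 35 36 37 38 39 40 41 42]
(-0.018000000000000002, 0.013000000000000001, 6, 11) 0.25 [-0.021  0.016  0.009] 32.542 -33.806 -0.083 0.0 0.0 [20 21 22 35 36 37 38 39 40 41]
(-0.018000000000000002, 0.013000000000000001, 6, 11) 0.35 [-0.019  0.016  0.009] 32.542 -34.607 -0.083 0.0 0.0 [20 21 22 34 35 36 37 38 39 40]
(-0.018000000000000002, 0.013000000000000001, 6, 11) 0.5 [-0.019  0.017  0.009] 32.533 -35.434 -0.088 0.0 0.0 [20 21 22 34 35 36 37 38 39 40]
top3 252 [ 0.5864 -0.083   0.1895 -2.43  ] -139.22751166590942 stem zmin None
scene3 586 [ 0.5889 -0.0817  0.189  -2.4019] -137.62003800422852 stem zmin [0.1916 0.1931 0.1968]
```

```bash
cat > tgt.py <<'E'
from go import *
def T(h,al=-163,lat=6,pit=11,ex=-.016,ey=.010,pan=(.451,.327),L=.070):
    Rs=Ro.from_euler('z',al,degrees=True)*Ro.from_euler('x',-lat,degrees=True)*Ro.from_euler('y',pit,degrees=True)
    Rt=Rs*Ro.from_euler('x',180,degrees=True)
    E=np.array([*pan,0])+Ro.from_euler('z',al,degrees=True).apply([ex,ey,0])+[0,0,.005+h]
    tilt=np.arccos(Rs.as_matrix()[2,2]);E[2]+=.0075*np.sin(tilt)
    return E-Rt.apply([0,0,L]),Rt.as_euler('xyz',degrees=True)
E
python3 - <<'E'
from tgt import *
for h in(.15,.09,.0):
    p,e=T(h);print(h,p,e);delta(p,rpy=e)
p,e=T(.17,lat=0,pit=0);print(p,e);delta(p,rpy=e)
E
```

```text
0.15 [0.45855156 0.31134108 0.22496234] [ 173.88854197   10.93899571 -164.16399124]
t 7.95 pos [ 0.5876 -0.0819  0.2592] rot [ 1.7992e+02 -9.0000e-02 -1.3800e+02] F [ 0.57  0.   -1.18] w 0.0145
slide cur axes /0.1: [-1.6733  3.7854  0.3452]  target axes: [0.2301 4.0796 0.7427] |d| 0.4153079183264923
turn/1.5: [-0.0399 -0.1423  0.2963]
0.09 [0.45855156 0.31134108 0.16496234] [ 173.88854197   10.93899571 -164.16399124]
t 7.95 pos [ 0.5876 -0.0819  0.2592] rot [ 1.7992e+02 -9.0000e-02 -1.3800e+02] F [ 0.57  0.   -1.18] w 0.0145
slide cur axes /0.1: [-1.6742  3.7845  0.9452]  target axes: [0.344  4.0169 1.3284] |d| 0.4244856749068096
turn/1.5: [-0.0399 -0.1423  0.2963]
0.0 [0.45855156 0.31134108 0.07496234] [ 173.88854197   10.93899571 -164.16399124]
t 7.95 pos [ 0.5876 -0.0819  0.2592] rot [ 1.7992e+02 -9.0000e-02 -1.3800e+02] F [ 0.57  0.   -1.18] w 0.0145
slide cur axes /0.1: [-1.6755  3.7832  1.8452]  target axes: [0.5148 3.9229 2.2071] |d| 0.45304439072313607
turn/1.5: [-0.0399 -0.1423  0.2963]
[0.46922459 0.3221149  0.245     ] [ 180.    0. -163.]
t 7.95 pos [ 0.5876 -0.0819  0.2592] rot [ 1.7992e+02 -9.0000e-02 -1.3800e+02] F [ 0.57  0.   -1.18] w 0.0145
slide cur axes /0.1: [-1.8244  3.7943  0.1446]  target axes: [-0.0494  4.2099  0.1419] |d| 0.4212599898001094
turn/1.5: [ 0.0007 -0.0012  0.2909]
```

Emit:
apply_moves(
  slide=[
    [0, 0, -0.15],
    [-0.04, 0.09, -0.15],
    [-0.08, 0.18, 0],
    [-0.12, 0.27, 0],
    [-0.14, 0.316, 0],
    [-0.14, 0.316, 0],
    [-0.14, 0.316, 0],
    [-0.14, 0.316, 0],
  ],
  turn=[
    [0, 0, 0],
    [0, 0, 0],
    [0, 0, 0],
    [0, 0, 0],
    [0, 0, 0],
    [0, 0, 0],
    [0, 0, 0],
    [0, 0, 0],
  ],
  jaw=[1, 1, 1, 1, 1, 1, 1, 1],
)

```text
time_s: 8.75
tcp_pos: [0.526, 0.1067, 0.2895]
eef_rot: [180.0, -0.1, -138.0]
contact_force: [0.1, 0.7, -1.0]
gripper_width: 0.0143
```

Emit:
apply_moves(
  slide=[
    [-0.14, 0.316, 0],
    [-0.14, 0.316, 0],
    [-0.14, 0.316, 0],
    [-0.14, 0.316, 0],
    [-0.12, 0.27, 0],
    [-0.08, 0.18, 0],
    [-0.04, 0.09, 0],
    [0, 0, 0],
  ],
  turn=[
    [0, 0, 0],
    [0, 0, 0],
    [0, 0, 0],
    [0, 0, 0],
    [0, 0, 0],
    [0, 0, 0],
    [0, 0, 0],
    [0, 0, 0],
  ],
  jaw=[1, 1, 1, 1, 1, 1, 1, 1],
)

```text
time_s: 9.55
tcp_pos: [0.4651, 0.2939, 0.2895]
eef_rot: [-180.0, -0.1, -137.9]
contact_force: [-0.5, 0.3, -1.2]
gripper_width: 0.0142
```

Emit:
apply_moves(
  slide=[
    [0, 0, 0],
    [0, 0, 0],
    [0, 0, 0],
    [0, 0, 0],
    [0, 0, 0],
    [0, 0, 0],
  ],
  turn=[
    [-0.01, -0.0355, 0.074],
    [-0.01, -0.0355, 0.074],
    [-0.01, -0.0355, 0.074],
    [-0.01, -0.0355, 0.074],
    [0, 0, 0],
    [0, 0, 0],
  ],
  jaw=[1, 1, 1, 1, 1, 1],
)

```text
time_s: 10.15
tcp_pos: [0.4656, 0.2923, 0.2906]
eef_rot: [174.0, 11.0, -164.0]
contact_force: [-0.1, 0.8, -0.7]
gripper_width: 0.0144
```

Run:
```python
from tgt import *
for h in(.15,.09,):
    p,e=T(h);print(h,p,e);delta(p,rpy=e)
import cv2,pickle
for n in("scene","top"):
    c=r.capture(n);pickle.dump(c,open(n+"4.pkl","wb"));cv2.imwrite(f"pics/{n}4.png",c["pixels"])
```

```text
0.15 [0.45855156 0.31134108 0.22496234] [ 173.88854197   10.93899571 -164.16399124]
t 10.15 pos [0.4656 0.2923 0.2906] rot [ 173.99   11.   -163.98] F [-0.09  0.76 -0.73] w 0.0144
slide cur axes /0.1: [0.1401 0.1342 0.6592]  target axes: [0.1401 0.133  0.6595] |d| 0.06871698754952812
turn/1.5: [-0.0007  0.0005  0.0022]
0.09 [0.45855156 0.31134108 0.16496234] [ 173.88854197   10.93899571 -164.16399124]
t 10.15 pos [0.4656 0.2923 0.2906] rot [ 173.99   11.   -163.98] F [-0.09  0.76 -0.73] w 0.0144
slide cur axes /0.1: [0.2547 0.0724 1.2449]  target axes: [0.2539 0.0703 1.2452] |d| 0.12727877174131358
turn/1.5: [-0.0007  0.0005  0.0022]
```

View pics/scene4.png

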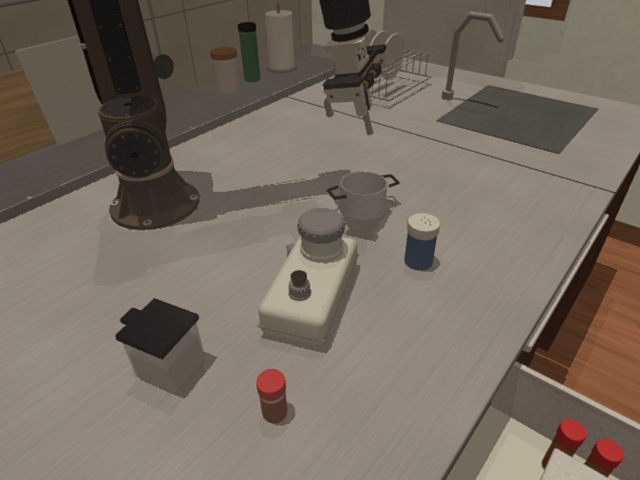

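View pics/top4.png

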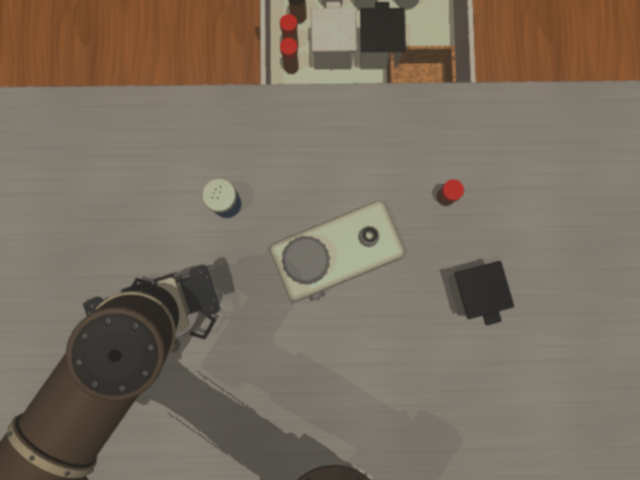

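The scene view shows the stem hanging from the tilted gripper, its end near (369,126), above the pan. The socket is empty. I'll check that against the expected end.

Run:
```python
from tgt import *
from h import *
s=r.get_state();R=Ro.from_euler('xyz',s['eef_rot'],degrees=True)
E=s['tcp_pos']+R.apply([0,0,.07]);c=load("scene4")
print(E,proj(c,[E,s['tcp_pos'],E+R.apply([.085,0,-.058])]))
cv2.imwrite("pics/s4c.png",cv2.resize(c["pixels"][60:140,310:410],None,fx=7,fy=7,interpolation=cv2.INTER_CUBIC))
```

```text
[0.47675103 0.30374004 0.22213448] [[368.48302074 133.98062908]
 [363.12131959 105.40098412]
 [329.14856829 112.35487046]]
```

View pics/s4c.png

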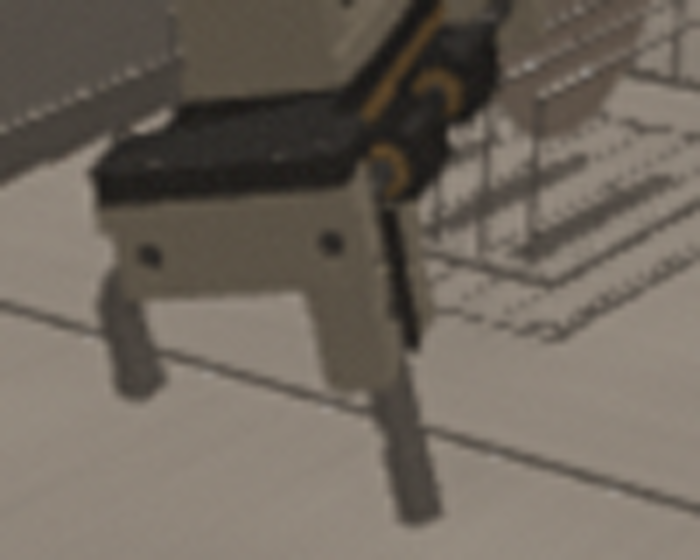

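Emit:
apply_moves(
  slide=[
    [0.06, 0.03, 0.1],
    [0.06, 0.03, 0.25],
    [0.05, 0.012, 0.3],
    [0.04, 0, 0.3],
    [0.03, 0, 0.2],
    [0.015, 0, 0.095],
    [0, 0, 0],
    [0, 0, 0],
  ],
  turn=[
    [0, 0, 0.002],
    [0, 0, 0],
    [0, 0, 0],
    [0, 0, 0],
    [0, 0, 0],
    [0, 0, 0],
    [0, 0, 0],
    [0, 0, 0],
  ],
  jaw=[1, 1, 1, 1, 1, 1, 1, 1],
)

```text
time_s: 11.05
tcp_pos: [0.459, 0.3128, 0.1653]
eef_rot: [173.9, 11.0, -164.3]
contact_force: [0.4, -0.3, -0.4]
gripper_width: 0.0145
```

Run:
```python
from tgt import *
for h in(.09,.012,0):
    p,e=T(h);delta(p,rpy=e)
import cv2,pickle
for n,b in(("scene",(300,100,430,230)),("top",(100,240,240,360))):
    c=r.capture(n);pickle.dump(c,open(n+"5.pkl","wb"));x0,y0,x1,y1=b
    cv2.imwrite(f"pics/{n}5.png",cv2.resize(c["pixels"][y0:y1,x0:x1],None,fx=4.5,fy=4.5,interpolation=cv2.INTER_CUBIC))
```

```text
t 11.05 pos [0.459  0.3128 0.1653] rot [ 173.9    11.04 -164.26] F [ 0.42 -0.28 -0.39] w 0.0145
slide cur axes /0.1: [ 0.0086 -0.0134  0.0006]  target axes: [ 0.0086 -0.0134  0.0006] |d| 0.001594824153066479
turn/1.5: [-0.0003  0.0012 -0.0009]
t 11.05 pos [0.459  0.3128 0.1653] rot [ 173.9    11.04 -164.26] F [ 0.42 -0.28 -0.39] w 0.0145
slide cur axes /0.1: [ 0.1579 -0.0948  0.7618]  target axes: [ 0.1566 -0.095   0.7621] |d| 0.07837615674570103
turn/1.5: [-0.0003  0.0012 -0.0009]
t 11.05 pos [0.459  0.3128 0.1653] rot [ 173.9    11.04 -164.26] F [ 0.42 -0.28 -0.39] w 0.0145
slide cur axes /0.1: [ 0.1808 -0.1073  0.8789]  target axes: [ 0.1794 -0.1075  0.8792] |d| 0.09037411230130778
turn/1.5: [-0.0003  0.0012 -0.0009]
```

View pics/scene5.png

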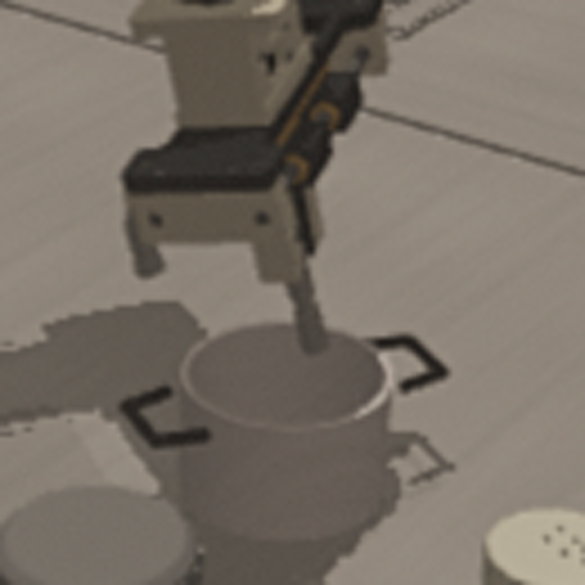

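View pics/top5.png

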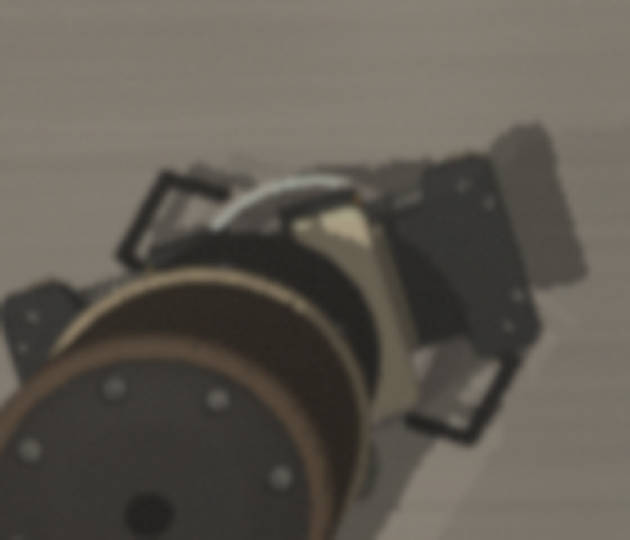

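Stem end is over the pan opening (scene crop ~(315,345)) with the outlet at (150,265), outside the rim. Descending.

Emit:
apply_moves(
  slide=[
    [0.02, -0.018, 0.1],
    [0.03, -0.018, 0.15],
    [0.03, -0.018, 0.15],
    [0.03, -0.018, 0.15],
    [0.025, -0.012, 0.12],
    [0.02, -0.01, 0.09],
    [0, 0, 0],
    [0, 0, 0],
  ],
  turn=[
    [0, 0, 0],
    [0, 0, 0],
    [0, 0, 0],
    [0, 0, 0],
    [0, 0, 0],
    [0, 0, 0],
    [0, 0, 0],
    [0, 0, 0],
  ],
  jaw=[1, 1, 1, 1, 1, 1, 1, 1],
)

```text
time_s: 11.95
tcp_pos: [0.4585, 0.3111, 0.0869]
eef_rot: [173.9, 11.0, -164.3]
contact_force: [0.7, 1.1, -1.5]
gripper_width: 0.0146
```

Run:
```python
from tgt import *
for h in(.004,0):
    p,e=T(h);delta(p,rpy=e)
import cv2,pickle
for n,b in(("scene",(300,100,430,230)),):
    c=r.capture(n);pickle.dump(c,open(n+"6.pkl","wb"));x0,y0,x1,y1=b
    cv2.imwrite(f"pics/{n}6.png",cv2.resize(c["pixels"][y0:y1,x0:x1],None,fx=4.5,fy=4.5,interpolation=cv2.INTER_CUBIC))
```

```text
t 11.95 pos [0.4585 0.3111 0.0869] rot [ 173.89   11.02 -164.28] F [ 0.7   1.12 -1.49] w 0.0146
slide cur axes /0.1: [ 0.0146 -0.0065  0.0778]  target axes: [ 0.0145 -0.0065  0.0778] |d| 0.007942081376062518
turn/1.5: [-0.0003  0.0011 -0.0012]
t 11.95 pos [0.4585 0.3111 0.0869] rot [ 173.89   11.02 -164.28] F [ 0.7   1.12 -1.49] w 0.0146
slide cur axes /0.1: [ 0.0222 -0.0107  0.1168]  target axes: [ 0.022  -0.0107  0.1169] |d| 0.011941308080200207
turn/1.5: [-0.0003  0.0011 -0.0012]
```

View pics/scene6.png

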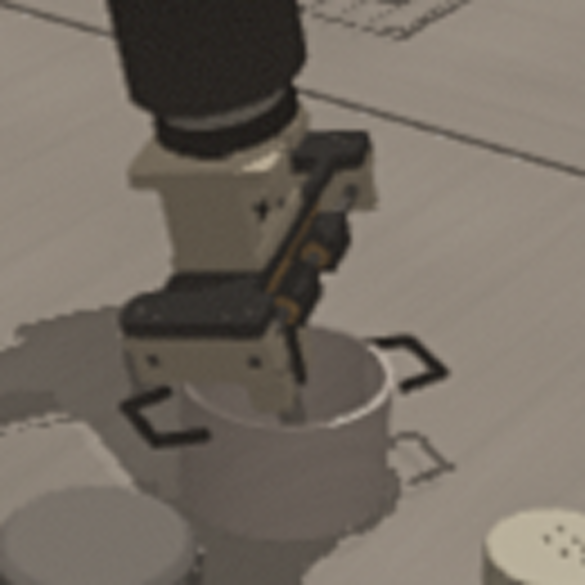

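Emit:
apply_moves(
  slide=[
    [0.008, -0.004, 0.04],
    [0.007, -0.003, 0.04],
    [0, 0, 0],
    [0, 0, 0],
  ],
  turn=[
    [0, 0, 0],
    [0, 0, 0],
    [0, 0, 0],
    [0, 0, 0],
  ],
  jaw=[1, 1, 1, 1],
)

```text
time_s: 12.4
tcp_pos: [0.4584, 0.3112, 0.0785]
eef_rot: [173.9, 11.0, -164.3]
contact_force: [-0.1, -0.6, -1.1]
gripper_width: 0.0144
```

Emit:
apply_moves(
  slide=[
    [0.002, -0.001, 0.01],
    [0.002, -0.001, 0.01],
    [0, 0, 0],
  ],
  turn=[
    [0, 0, 0],
    [0, 0, 0],
    [0, 0, 0],
  ],
  jaw=[1, 1, 1],
)

```text
time_s: 12.7
tcp_pos: [0.4584, 0.3112, 0.0764]
eef_rot: [173.9, 11.0, -164.3]
contact_force: [0.1, -0.8, -1.7]
gripper_width: 0.014
```

Emit:
apply_moves(
  slide=[
    [0.002, -0.001, 0.01],
    [0, 0, 0],
  ],
  turn=[
    [0, 0, 0],
    [0, 0, 0],
  ],
  jaw=[1, 1],
)

```text
time_s: 12.9
tcp_pos: [0.4584, 0.3112, 0.0754]
eef_rot: [173.9, 11.0, -164.3]
contact_force: [0.5, 0.5, -0.9]
gripper_width: 0.0143
```

Emit:
apply_moves(
  slide=[
    [0.001, -0.001, 0.007],
    [0, 0, 0],
  ],
  turn=[
    [0, 0, 0],
    [0, 0, 0],
  ],
  jaw=[1, 1],
)

```text
time_s: 13.1
tcp_pos: [0.4584, 0.3112, 0.0747]
eef_rot: [173.9, 11.0, -164.3]
contact_force: [0.1, -0.3, -1.4]
gripper_width: 0.014
```

Emit:
apply_moves(
  slide=[
    [0.001, -0.001, 0.007],
    [0, 0, 0],
  ],
  turn=[
    [0, 0, 0],
    [0, 0, 0],
  ],
  jaw=[1, 1],
)

```text
time_s: 13.3
tcp_pos: [0.4585, 0.3111, 0.074]
eef_rot: [173.9, 11.0, -164.3]
contact_force: [-0.4, 0.6, -0.9]
gripper_width: 0.0144
```

Emit:
apply_moves(
  slide=[
    [0.001, -0.001, 0.007],
    [0, 0, 0],
  ],
  turn=[
    [0, 0, 0],
    [0, 0, 0],
  ],
  jaw=[1, 1],
)

```text
time_s: 13.5
tcp_pos: [0.4585, 0.3111, 0.0732]
eef_rot: [173.9, 11.0, -164.3]
contact_force: [0.4, 0.0, -1.3]
gripper_width: 0.014
```

Emit:
apply_moves(
  slide=[
    [0.001, -0.001, 0.007],
    [0, 0, 0],
  ],
  turn=[
    [0, 0, 0],
    [0, 0, 0],
  ],
  jaw=[1, 1],
)

```text
time_s: 13.7
tcp_pos: [0.4585, 0.3111, 0.0725]
eef_rot: [173.9, 11.0, -164.3]
contact_force: [-0.8, -0.1, -0.8]
gripper_width: 0.0142
```

Emit:
apply_moves(
  slide=[
    [0.001, -0.001, 0.007],
    [0, 0, 0],
  ],
  turn=[
    [0, 0, 0],
    [0, 0, 0],
  ],
  jaw=[1, 1],
)

```text
time_s: 13.9
tcp_pos: [0.4587, 0.3112, 0.0719]
eef_rot: [173.9, 11.0, -164.3]
contact_force: [-0.3, 0.0, -0.1]
gripper_width: 0.0144
```

```bash
python3 st.py
python3 - <<'E'
from plant import r
import cv2,pickle
c=r.capture("scene");cv2.imwrite("pics/s7.png",cv2.resize(c["pixels"][140:230,310:410],None,fx=6,fy=6,interpolation=cv2.INTER_CUBIC))
c=r.capture("top");cv2.imwrite("pics/t7.png",cv2.resize(c["pixels"][240:360,100:240],None,fx=4.5,fy=4.5,interpolation=cv2.INTER_CUBIC))
E
```

```text
[0.45867188 0.31123165 0.0719162 ] [ 173.88604355   11.01950015 -164.28723444] Ftool [0.25836537 0.08665448 0.0245565 ] M [0.34214739 0.65987448 0.01463517] 0.014409763034391449
```

View pics/s7.png

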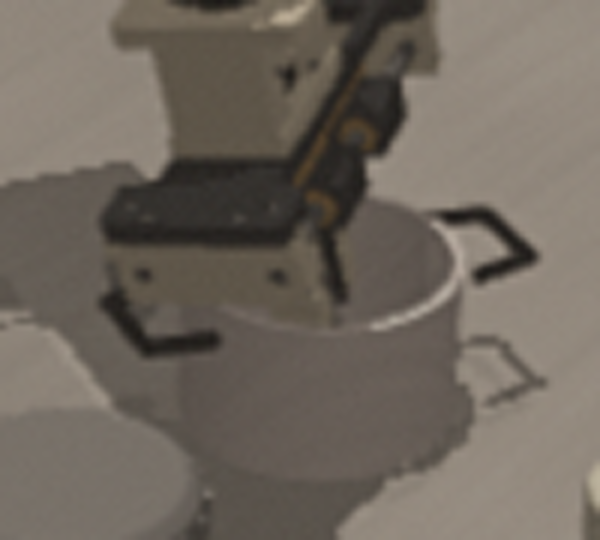

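View pics/t7.png

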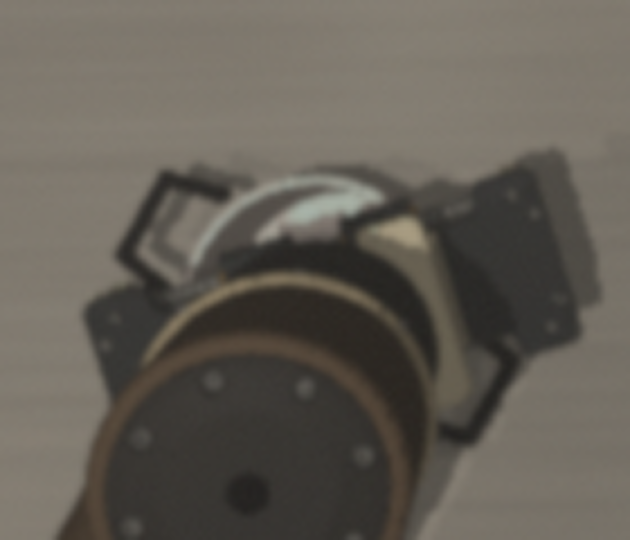

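Emit:
apply_moves(
  slide=[
    [0.001, 0, 0.005],
    [0, 0, 0],
  ],
  turn=[
    [0, 0, 0],
    [0, 0, 0],
  ],
  jaw=[1, 1],
)

```text
time_s: 14.2
tcp_pos: [0.4587, 0.3113, 0.0717]
eef_rot: [173.9, 11.0, -164.3]
contact_force: [-1.5, -1.5, 2.5]
gripper_width: 0.0146
```

```bash
python3 st.py
```

```text
[0.45874512 0.31130814 0.07166046] [ 173.88298297   11.03433354 -164.283171  ] Ftool [ 1.31459618 -0.79323051 -2.85558372] M [ 0.50368084  0.77918899 -0.02413439] 0.014570317132325846
```

Emit:
apply_moves(
  slide=[
    [0, 0, 0],
    [0, 0, 0],
    [0, 0, 0],
    [0, 0, 0],
    [0, 0, 0],
    [0, 0, 0],
    [0, 0, 0],
    [0, 0, 0],
  ],
  turn=[
    [0, 0, 0],
    [0, 0, 0],
    [0, 0, 0],
    [0, 0, 0],
    [0, 0, 0],
    [0, 0, 0],
    [0, 0, 0],
    [0, 0, 0],
  ],
  jaw=[0.82, 0.81, 0.8, 0.79, 0.78, 0.77, 0.77, 0.77],
  newtons=5,
)

```text
time_s: 15.0
tcp_pos: [0.4586, 0.3112, 0.0714]
eef_rot: [173.9, 11.0, -164.3]
contact_force: [-0.9, 0.1, -0.6]
gripper_width: 0.0202
```

```bash
python3 st.py
python3 - <<'E'
from plant import r
import cv2,pickle
c=r.capture("scene");cv2.imwrite("pics/s8.png",cv2.resize(c["pixels"][140:230,310:410],None,fx=6,fy=6,interpolation=cv2.INTER_CUBIC))
E
```

```text
[0.45860857 0.31123928 0.07139687] [ 173.8890182    11.01274472 -164.28893539] Ftool [0.97153586 0.3354058  0.47367969] M [ 0.32580704  0.64590962 -0.05349511] 0.020243182672361106
```

View pics/s8.png

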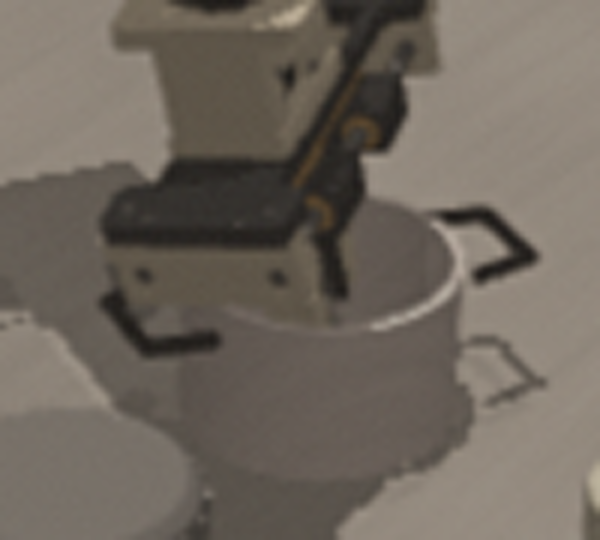

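Emit:
apply_moves(
  slide=[
    [0, 0, -0.03],
    [0, 0, -0.03],
    [0, 0, -0.03],
    [0, 0, -0.03],
    [0, 0, -0.03],
    [0, 0, -0.03],
    [0, 0, -0.03],
    [0, 0, 0],
  ],
  turn=[
    [0, 0, 0],
    [0, 0, 0],
    [0, 0, 0],
    [0, 0, 0],
    [0, 0, 0],
    [0, 0, 0],
    [0, 0, 0],
    [0, 0, 0],
  ],
  jaw=[0.77, 0.77, 0.77, 0.77, 0.77, 0.77, 0.77, 0.77],
)

```text
time_s: 15.85
tcp_pos: [0.4555, 0.3081, 0.0924]
eef_rot: [173.9, 11.0, -164.3]
contact_force: [-0.4, -0.0, 0.3]
gripper_width: 0.0203
```

```bash
python3 st.py
python3 - <<'E'
from plant import r
import cv2,pickle
c=r.capture("scene");cv2.imwrite("pics/s9.png",cv2.resize(c["pixels"][130:230,310:410],None,fx=6,fy=6,interpolation=cv2.INTER_CUBIC))
c=r.capture("top");cv2.imwrite("pics/t9.png",cv2.resize(c["pixels"][240:360,100:240],None,fx=4.5,fy=4.5,interpolation=cv2.INTER_CUBIC))
E
```

```text
[0.45548389 0.30812538 0.09243039] [ 173.86137067   11.04787483 -164.29416554] Ftool [ 0.35456921  0.11476791 -0.37898072] M [ 0.31512556  0.6106123  -0.03325062] 0.02025393360655739
```

View pics/s9.png

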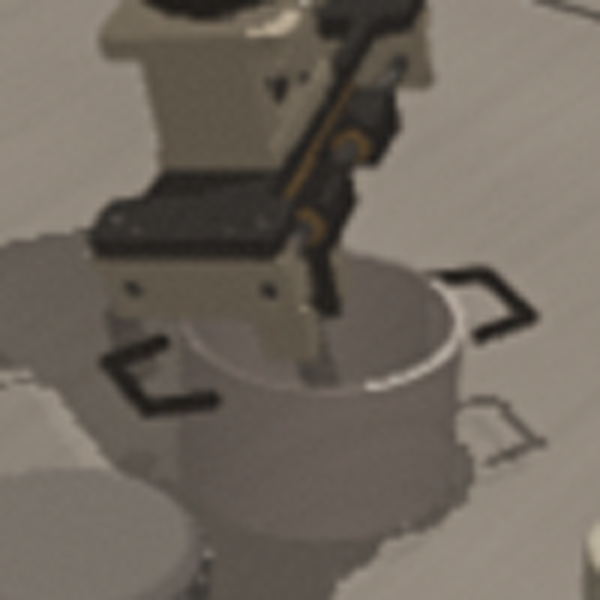

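View pics/t9.png

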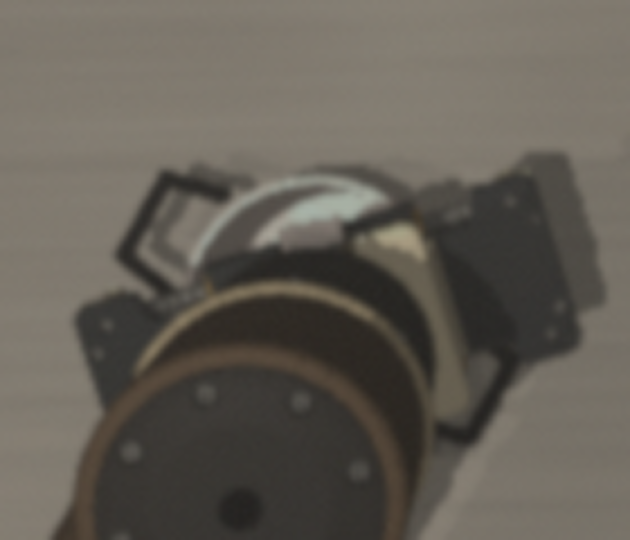

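Stem still stands in the pan (crop ~(320,370)) and the tips are now at rim height. Opening slowly so the spout leans over with the finger.

Emit:
apply_moves(
  slide=[
    [0, 0, 0],
    [0, 0, 0],
    [0, 0, 0],
    [0, 0, 0],
    [0, 0, 0],
    [0, 0, 0],
    [0, 0, 0],
    [0, 0, 0],
  ],
  turn=[
    [0, 0, 0],
    [0, 0, 0],
    [0, 0, 0],
    [0, 0, 0],
    [0, 0, 0],
    [0, 0, 0],
    [0, 0, 0],
    [0, 0, 0],
  ],
  jaw=[0.75, 0.72, 0.69, 0.66, 0.63, 0.6, 0.57, 0.54],
)

```text
time_s: 16.75
tcp_pos: [0.4554, 0.308, 0.0919]
eef_rot: [173.9, 11.0, -164.3]
contact_force: [-0.4, 0.1, 0.2]
gripper_width: 0.0393
```

Emit:
apply_moves(
  slide=[
    [0, 0, 0],
    [0, 0, 0],
    [0, 0, 0],
    [0, 0, 0],
    [0, 0, 0],
    [0, 0, 0],
    [0, 0, 0],
    [0, 0, 0],
  ],
  turn=[
    [0, 0, 0],
    [0, 0, 0],
    [0, 0, 0],
    [0, 0, 0],
    [0, 0, 0],
    [0, 0, 0],
    [0, 0, 0],
    [0, 0, 0],
  ],
  jaw=[0.51, 0.48, 0.45, 0.42, 0.39, 0.36, 0.33, 0.3],
)

```text
time_s: 17.55
tcp_pos: [0.4563, 0.3099, 0.0934]
eef_rot: [173.7, 11.2, -164.3]
contact_force: [-3.2, 5.1, 8.1]
gripper_width: 0.0602
```

```bash
python3 st.py
python3 - <<'E'
from plant import r
import cv2,pickle
c=r.capture("scene");pickle.dump(c,open("scene10.pkl","wb"));cv2.imwrite("pics/s10.png",cv2.resize(c["pixels"][130:230,310:410],None,fx=6,fy=6,interpolation=cv2.INTER_CUBIC))
E
```

```text
[0.45633949 0.30994591 0.0934457 ] [ 173.74262763   11.20844174 -164.25098643] Ftool [ 0.12605787  6.64723914 -7.63253138] M [-1.67877735  0.75717982  0.03170094] 0.06019393852258408
```

View pics/s10.png

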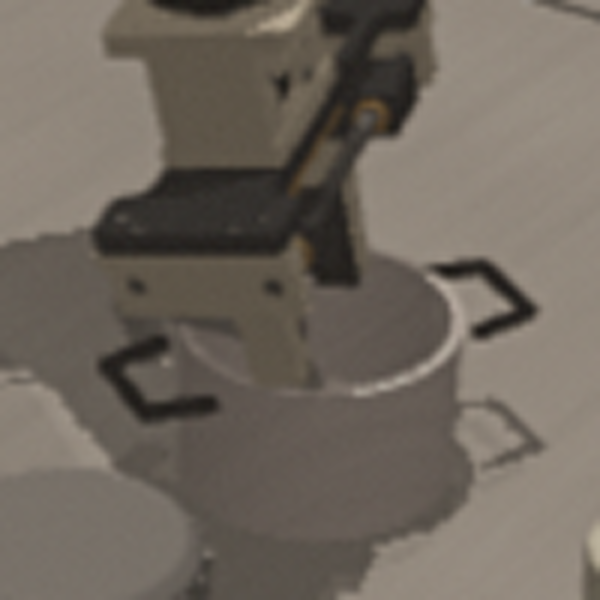

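The opening finger met the rim (8 N). I'll close a little and go up.

Emit:
apply_moves(
  slide=[
    [0, 0, 0],
    [0, 0, 0],
    [0, 0, -0.02],
    [0, 0, -0.03],
    [0, 0, -0.03],
    [0, 0, 0],
  ],
  turn=[
    [0, 0, 0],
    [0, 0, 0],
    [0, 0, 0],
    [0, 0, 0],
    [0, 0, 0],
    [0, 0, 0],
  ],
  jaw=[0.36, 0.41, 0.41, 0.41, 0.41, 0.41],
)

```text
time_s: 18.2
tcp_pos: [0.454, 0.3063, 0.0998]
eef_rot: [173.9, 11.0, -164.3]
contact_force: [0.2, -0.0, -0.7]
gripper_width: 0.052
```

```bash
python3 st.py
python3 - <<'E'
from plant import r
import cv2,pickle
c=r.capture("scene");pickle.dump(c,open("scene11.pkl","wb"));cv2.imwrite("pics/s11.png",cv2.resize(c["pixels"][130:230,310:410],None,fx=6,fy=6,interpolation=cv2.INTER_CUBIC))
E
```

```text
[0.45400086 0.30633215 0.09984162] [ 173.90275867   10.99658923 -164.30361067] Ftool [-0.02130746 -0.16801542  0.7210315 ] M [0.36904556 0.63977265 0.01768038] 0.052030077066643116
```

View pics/s11.png

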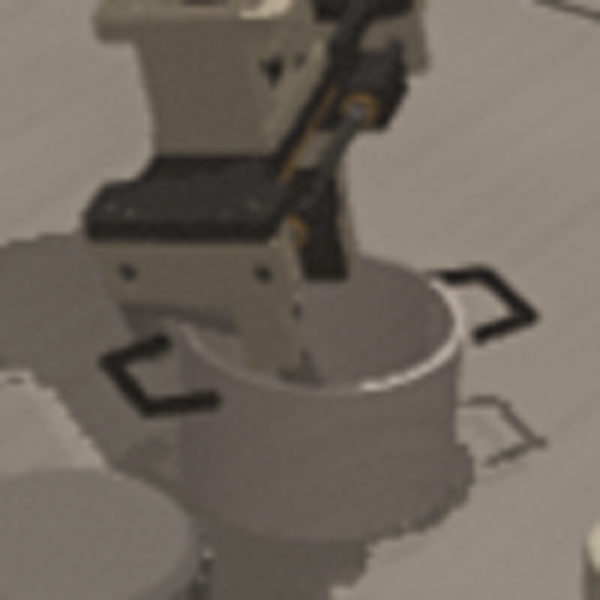

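Emit:
apply_moves(
  slide=[
    [0, 0, -0.03],
    [0, 0, -0.03],
    [0, 0, 0],
    [0, 0, 0],
    [0, 0, 0],
    [0, 0, 0],
    [0, 0, 0],
    [0, 0, 0],
  ],
  turn=[
    [0, 0, 0],
    [0, 0, 0],
    [0, 0, 0],
    [0, 0, 0],
    [0, 0, 0],
    [0, 0, 0],
    [0, 0, 0],
    [0, 0, 0],
  ],
  jaw=[0.41, 0.41, 0.38, 0.34, 0.3, 0.26, 0.22, 0.18],
)

```text
time_s: 19.05
tcp_pos: [0.4532, 0.3058, 0.1055]
eef_rot: [173.9, 11.0, -164.3]
contact_force: [-0.3, -0.4, -0.7]
gripper_width: 0.0702
```

```bash
python3 st.py
python3 - <<'E'
from plant import r
import cv2,pickle
c=r.capture("scene");pickle.dump(c,open("scene12.pkl","wb"));cv2.imwrite("pics/s12.png",cv2.resize(c["pixels"][130:230,310:410],None,fx=6,fy=6,interpolation=cv2.INTER_CUBIC))
E
```

```text
[0.45320018 0.3058023  0.10547057] [ 173.89480851   11.004289   -164.29190769] Ftool [ 0.50324698 -0.32627342  0.60792443] M [0.33724107 0.6775108  0.0223396 ] 0.07017317735393316
```

View pics/s12.png

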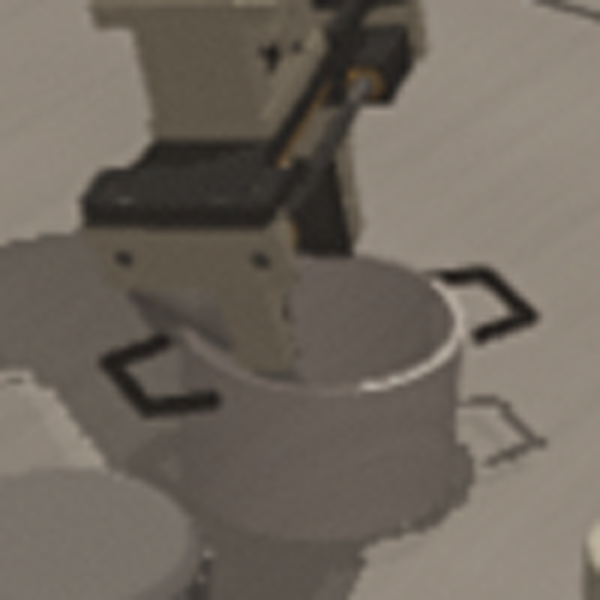

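Emit:
apply_moves(
  slide=[
    [0, 0, 0],
    [0, 0, 0],
    [0, 0, 0],
    [0, 0, -0.03],
    [0, 0, -0.05],
    [0, 0, -0.05],
    [0, 0, -0.05],
    [0, 0, 0],
  ],
  turn=[
    [0, 0, 0],
    [0, 0, 0],
    [0, 0, 0],
    [0, 0, 0],
    [0, 0, 0],
    [0, 0, 0],
    [0, 0, 0],
    [0, 0, 0],
  ],
  jaw=[0.12, 0.06, 0, 0, 0, 0, 0, 0],
)

```text
time_s: 19.9
tcp_pos: [0.4506, 0.3034, 0.1242]
eef_rot: [173.8, 11.1, -164.3]
contact_force: [0.1, 0.5, 1.1]
gripper_width: 0.0875
```

```bash
python3 st.py
python3 - <<'E'
from plant import r
import cv2,pickle
c=r.capture("scene");pickle.dump(c,open("scene13.pkl","wb"));cv2.imwrite("pics/s13.png",cv2.resize(c["pixels"][130:230,310:410],None,fx=6,fy=6,interpolation=cv2.INTER_CUBIC))
E
```

```text
[0.45064964 0.30338869 0.12420739] [ 173.82993386   11.08850236 -164.29201715] Ftool [-0.46419865  0.55531283 -0.98332931] M [0.33624337 0.57460968 0.00328955] 0.08750465505822388
```

View pics/s13.png

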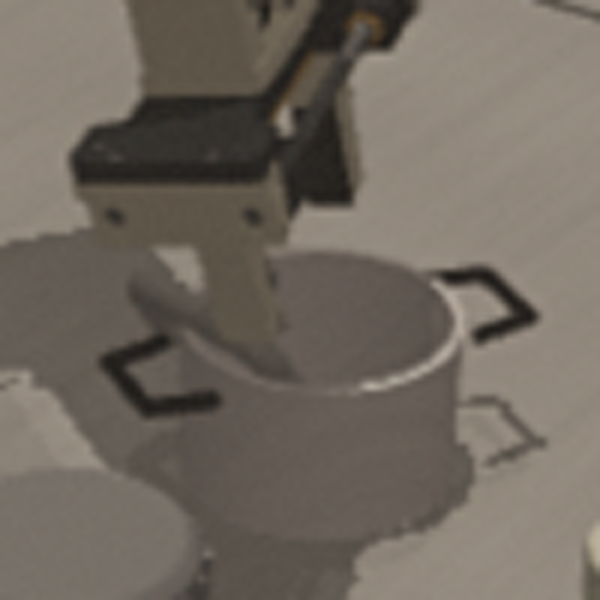

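The spout leans on the near-left rim, its arm crossing the rim around crop (200,310). Backing the gripper out.

Emit:
apply_moves(
  slide=[
    [0, 0, -0.06],
    [0, 0, -0.08],
    [0, 0, -0.1],
    [0, 0, -0.15],
    [0, 0, -0.2],
    [0, 0, -0.2],
    [0, 0, -0.1],
    [0, 0, 0],
  ],
  turn=[
    [0, 0, 0],
    [0, 0, 0],
    [0, 0, 0],
    [0, 0, 0],
    [0, 0, 0],
    [0, 0, 0],
    [0, 0, 0],
    [0, 0, 0],
  ],
  jaw=[0, 0, 0, 0, 0, 0, 0, 0],
)

```text
time_s: 20.75
tcp_pos: [0.4371, 0.2899, 0.212]
eef_rot: [173.8, 11.2, -164.3]
contact_force: [0.5, 0.0, 0.7]
gripper_width: 0.0881
```

Emit:
apply_moves(
  slide=[
    [0.1, 0, -0.1],
    [0.2, 0, -0.1],
    [0.3, 0, 0],
    [0.3, 0, 0],
    [0.2, 0, 0],
    [0.1, 0, 0],
    [0, 0, 0],
    [0, 0, 0],
  ],
  turn=[
    [0, 0, 0],
    [0, 0, 0],
    [0, 0, 0],
    [0, 0, 0],
    [0, 0, 0],
    [0, 0, 0],
    [0, 0, 0],
    [0, 0, 0],
  ],
  jaw=[0, 0, 0, 0, 0, 0, 0, 0],
)

```text
time_s: 21.55
tcp_pos: [0.3201, 0.2544, 0.2065]
eef_rot: [173.9, 11.0, -164.2]
contact_force: [0.5, 0.2, -0.3]
gripper_width: 0.0876
```

```bash
python3 st.py
python3 - <<'E'
from plant import r
import cv2,pickle
c=r.capture("scene");pickle.dump(c,open("scene14.pkl","wb"));cv2.imwrite("pics/s14f.png",c["pixels"]);cv2.imwrite("pics/s14.png",cv2.resize(c["pixels"][130:230,310:410],None,fx=6,fy=6,interpolation=cv2.INTER_CUBIC))
c=r.capture("top");pickle.dump(c,open("top14.pkl","wb"));cv2.imwrite("pics/t14.png",c["pixels"])
E
```

```text
[0.32008159 0.25442988 0.20652859] [ 173.89475697   11.01465844 -164.22674184] Ftool [-0.42210699  0.01626943  0.42198384] M [0.30014631 0.61285375 0.00924819] 0.0875632190510071
```

View pics/s14.png

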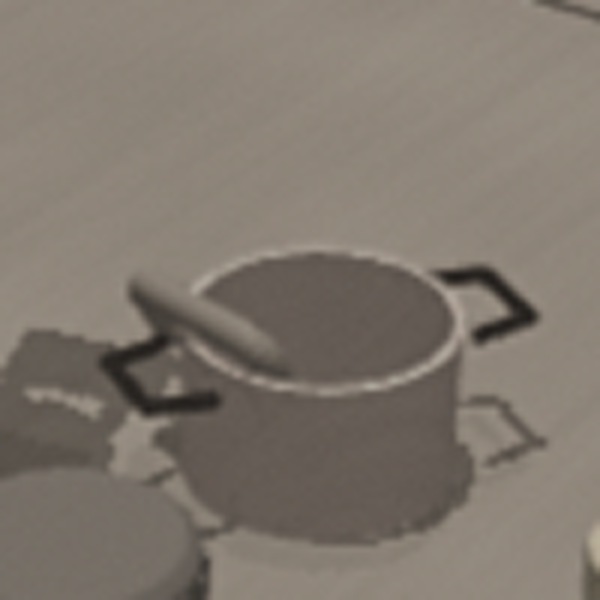

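View pics/t14.png

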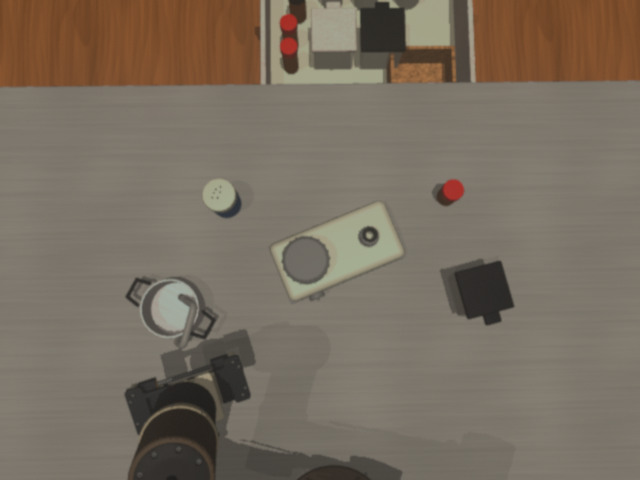

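View pics/s14f.png

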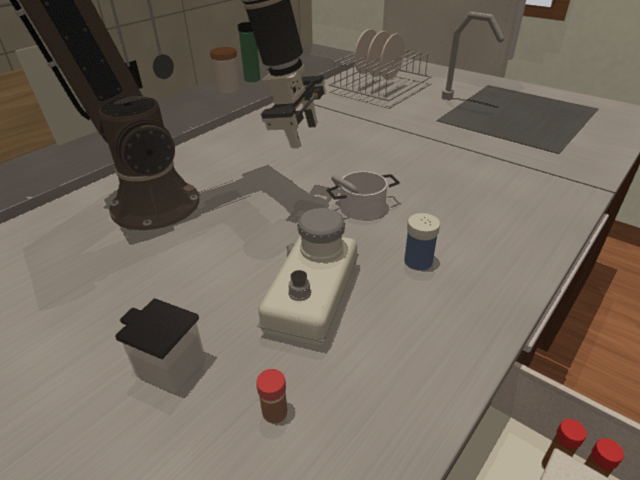

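The top view shows the spout in the pan, bend at (185,300) inside and the arm crossing the rim to (185,342). The gripper is clear. Letting one second pass and comparing.

Emit:
apply_moves(
  slide=[
    [0, 0, 0],
    [0, 0, 0],
    [0, 0, 0],
    [0, 0, 0],
    [0, 0, 0],
    [0, 0, 0],
    [0, 0, 0],
    [0, 0, 0],
  ],
  turn=[
    [0, 0, 0],
    [0, 0, 0],
    [0, 0, 0],
    [0, 0, 0],
    [0, 0, 0],
    [0, 0, 0],
    [0, 0, 0],
    [0, 0, 0],
  ],
  jaw=[0, 0, 0, 0, 0, 0, 0, 0],
)

```text
time_s: 22.45
tcp_pos: [0.3202, 0.2544, 0.2066]
eef_rot: [173.9, 11.0, -164.3]
contact_force: [-0.4, -0.1, 0.9]
gripper_width: 0.0876
```

Run:
```python
from h import *
from plant import r
from scipy.optimize import least_squares
np.set_printoptions(precision=4,suppress=True)
T=r.capture("top");S=r.capture("scene")
a=load("top14");b=load("scene14")
for o,n,bx in((a,T,(120,265,225,355)),(b,S,(325,165,405,225))):
    x0,y0,x1,y1=bx;d=cv2.absdiff(o["pixels"],n["pixels"])[y0:y1,x0:x1];print('diff max',d.max(),(d.max(2)>25).sum())
for nm,c in(("top0",load("top0")),("topnow",T)):
    w=cloud(c).reshape(-1,3);w=w[np.isfinite(w).all(1)];q=np.array([.449,.328])
    for _ in range(8):
        rr=np.hypot(*(w[:,:2]-q).T);k=w[(abs(rr-.058)<.006)&(w[:,2]>.066)&(w[:,2]<.082)]
        q=least_squares(lambda e:np.hypot(*(k[:,:2]-e).T)-.058,q,loss="soft_l1",f_scale=.002).x
    print(nm,'pan',q)
d=cv2.absdiff(load("top0")["pixels"],T["pixels"]).max(2)
for nm,(x0,y0,x1,y1) in dict(can=(455,260,512,325),shk=(200,176,238,216),jar=(440,178,466,204)).items(): print(nm,d[y0:y1,x0:x1].mean())
W=cloud(T);k=W[265:355,150:215].reshape(-1,3);k=k[np.isfinite(k).all(1)&(k[:,2]>.084)];print(k.min(0),k.max(0),len(k))
k=k[np.argsort(k[:,0])];print(k[::max(1,len(k)//15)])
cv2.imwrite("pics/t15.png",cv2.resize(T["pixels"][260:360,110:230],None,fx=5,fy=5,interpolation=cv2.INTER_CUBIC))
```

```text
diff max 10 0
diff max 25 0
top0 pan [0.4489 0.3279]
topnow pan [0.4488 0.3278]
can 9.232928475033738
shk 1.568421052631579
jar 1.4349112426035502
[0.3712 0.2699 0.0843] [0.461  0.3038 0.098 ] 314
[[0.3712 0.2995 0.0855]
 [0.3793 0.2969 0.0884]
 [0.3853 0.2925 0.0907]
 [0.3912 0.299  0.0883]
 [0.397  0.2891 0.0883]
 [0.4028 0.2834 0.0867]
 [0.4071 0.2926 0.0909]
 [0.4131 0.2883 0.0926]
 [0.419  0.282  0.094 ]
 [0.423  0.284  0.0943]
 [0.429  0.284  0.0941]
 [0.4348 0.2745 0.0922]
 [0.4389 0.2845 0.0923]
 [0.4448 0.2764 0.0928]
 [0.4507 0.2741 0.0943]
 [0.4568 0.2732 0.0895]]
```

View pics/t15.png

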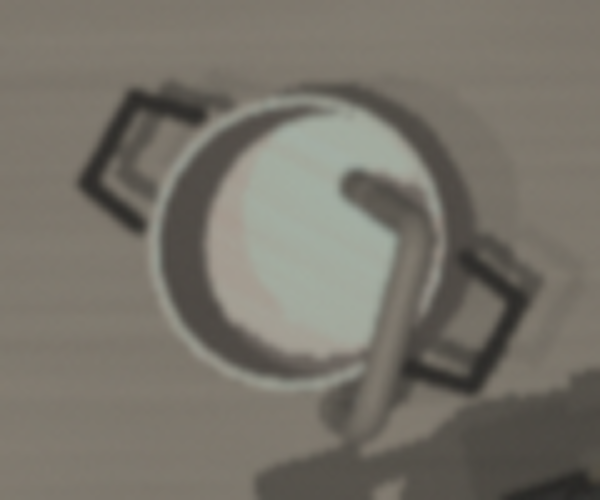

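Static: stem end on the pan floor (crop (355,183)), bend against the rim at (415,215), arm over the rim at (385,355). The pan has not moved. Handing in.

```bash
python3 -c "
from plant import r
print(r.close_job(), r.get_state()['time_s'])"
```

```text
the job is handed in; nothing more can be done
the job is handed in; nothing more can be done
```

The spout is out of the filter and leaning in the pan, stem down. The job was handed in at about 22.6 s of the 48 s allowed, with no verdict reported.

- **Release and draw:** I pressed the ring until it stopped moving, at about 16 N. I then closed the fingers on the tube with the ring still held down and drew it straight up in one go. I only read the force at the start and end of the draw, not in between.
- **Placing:** I lowered the tilted spout until the stem touched the pan floor, at about 3–4 N. I then opened the fingers slowly so it leaned over onto the rim.
- **Rim contact:** While opening, one fingertip pressed on the pan rim with about 10 N. I closed the fingers slightly, moved up and carried on.

**Last checks:**
- Two pictures about 0.9 s apart showed the spout still: its stem end on the pan floor, the bend against the rim and the arm over it.
- The pan's measured centre moved only 0.1 mm from the start.
- The shaker and the spice jar look unchanged. The canister's picture differed somewhat from the first one; I put that down to the arm's moved shadow and did not measure its position again.
- The gripper was clear of everything.

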